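Sort salvaged rim latches by the strength of their bolt springs

TASK

Three used rim latches stand on end on the bench with their bolts up; in any number of them the main spring may have slipped, which only shows when the bolt is pushed in. Sort them by how hard the bolt pushes back: stand the strong ones in the deep steel drawer and the weak ones in the low wooden tray, upright with the bolt up. Knock no latch over, and leave the bottle, the oil can, the loupe and the door knob where they are.

Things in the scene. Friction and masses are not known exactly. Their poses are not given: they have to be found in the camera images.
- tall_latch_1: loose rim latch of the tall pattern, standing on end, bolt up: dark steel case 26 (x) x 46 (y) x 58 mm high, 70 with the bolt, 0.2 to 0.4 kg. Origin: centre of its underside; z up, x across thickness, y along width. A brass bolt, 14 (x) x 24 (y) mm, stands 12 mm out of the middle of the top; its nose is flat from x = -2 to +7 mm, bevelled beyond. Grip the case across x or y. Spring strength cannot be seen
- tall_latch_2: loose rim latch of the tall pattern, standing on end, bolt up: dark steel case 26 (x) x 46 (y) x 58 mm high, 70 with the bolt, 0.2 to 0.4 kg. Origin: centre of its underside; z up, x across thickness, y along width. A brass bolt, 14 (x) x 24 (y) mm, stands 12 mm out of the middle of the top; its nose is flat from x = -2 to +7 mm, bevelled beyond. Grip the case across x or y. Spring strength cannot be seen
- short_latch: loose rim latch of the short pattern, standing on end, bolt up: dark steel case 24 (x) x 38 (y) x 44 mm high, 56 with the bolt, 0.15 to 0.3 kg. Origin: centre of its underside; z up, x across thickness, y along width. A brass bolt, 14 (x) x 16 (y) mm, stands 12 mm out of the middle of the top; its nose is flat from x = -2 to +7 mm, bevelled beyond. Grip the case across x or y. Spring strength cannot be seen
- tall_latch_1_bolt: bolt of tall_latch_1; origin: middle of its nose. Slides 10 mm straight down into the case to its stop and springs back. Strong latch: the main spring inside bears on the bolt's tail; it gives from 12 N, 16 N near home. Weak latch: that spring has slipped off (no force on the resting bolt) and a light return spring alone gives from 2 N, 4 N near home. Drawn anew each time
- tall_latch_2_bolt: bolt of tall_latch_2; origin: middle of its nose. Slides 10 mm straight down into the case to its stop and springs back. Strong latch: the main spring inside bears on the bolt's tail; it gives from 12 N, 16 N near home. Weak latch: that spring has slipped off (no force on the resting bolt) and a light return spring alone gives from 2 N, 4 N near home. Drawn anew each time
- short_latch_bolt: bolt of short_latch; origin: middle of its nose. Slides 10 mm straight down into the case to its stop and springs back. Strong latch: the main spring inside bears on the bolt's tail; it gives from 12 N, 16 N near home. Weak latch: that spring has slipped off (no force on the resting bolt) and a light return spring alone gives from 2 N, 4 N near home. Drawn anew each time
- steel_drawer: bin for strong latches: fixed grey sheet-steel open drawer, the deeper of the two, 134 (x) x 122 (y) x 54 mm high, walls 3 mm, so 128 x 116 mm inside; label holder and wire pull on its -x face. Origin: centre of its underside. The top of its floor lies 20 mm above the bench. All three latches fit in one row along x, 38 mm apart, their width along y
- wood_tray: bin for weak latches: fixed wooden tray, the lower of the two, 142 (x) x 130 (y) x 36 mm high, walls 7 mm thick, so 128 x 116 mm inside. Origin: centre of its underside. The top of its floor lies 20 mm above the bench. All three latches fit in one row along x, 38 mm apart, their width along y
- glue_bottle: bystander: squeeze bottle, 50 mm across and 174 mm high with a red spout, standing loose. Origin: centre of its underside
- oiler: bystander: pump oil can, cone 62 mm across and 62 mm high with a thin bent spout up to 143 mm that leans 31 mm to its -y side, standing loose. Origin: centre of its underside
- loupe: bystander: small black eye loupe, 36 mm across and 34 mm high, standing loose. Origin: centre of its underside
- door_knob: bystander: round nickel door knob on its rose, 54 mm across and 58 mm high, standing loose. Origin: centre of its underside
- vice (a point): foot, at bench height, of the fixed vice's spindle and slanting tommy bar, which fill 22 mm either side of here in x and 33 mm in y, up to 175 mm high. Behind them, from 18 to 200 mm farther along +x, stands the body of the vice, 105 mm wide in y (from 57 mm on the -y side of here to 48 mm on the +y side) and 190 mm high
- hung_mirror (a point): middle of the lower edge of a fixed mirror, 50 mm wide (y), 15 mm thick and 160 mm high, that hangs above the back of the bench: keep the arm's wrist and elbow clear of it and of the shelf and things hung behind it (from x = 0.63 m on, 0.34 m and more above the bench)

How it is judged:
By the outcome, as a careful person would: the job done as asked, in the order asked, and still so for the second after the job is handed in, with the robot touching nothing.
It also fails if it takes over 72 s, if anything falls off the work surface, if the arm or the gripper's body presses on something with over 40 N, if the wrist force passes 120 N, or if a joint passes its speed limit or range.

ROBOT

A 6-joint arm with a two-finger parallel gripper is mounted at the origin on a cart in front of the work surface, level with it; the furniture and walls round the work are solid. World frame = base frame: x ahead of the robot, y to its left, z up, the work surface at z = 0. Lengths are in mm, angles in rad, forces in N, time in s.
With the tool pointing down it reaches from about 350 to 975 mm from the base axis. Payload 17.4 kg.
Tool frame: the origin (TCP) lies at the centre of the arm's flange, where the gripper is bolted on; the fingertips stand 173 mm ahead of it and the grasp point (between the pads) lies 155 mm ahead of it; z points along the fingers, y is the direction in which the jaws open and shut (so a half turn about z gives the same grasp; the last joint's range is limited). The gripper opens to 85 mm and grips with 20 to 120 N. Pads are 22 mm wide; open, the fingers measure 114 mm over their backs; the gripper's body (76 mm by 85 mm) begins 54 mm behind the grasp point. The pads swing forward as they close: fully open they stand 13 mm farther back than shut.
Start: joints at [1.292, 0.116, 1.442, -0, 1.584, -0.038], TCP at [160.982, 655.53, 404.703] pointing down, gripper open.
Joint ranges: [-2.83, 2.83], [-0.83, 2.19], [0.07, 2.5], [-1.14, 4.28], [0.01, 3], [-2.97, 2.97]. Speed limits (rad/s): [1.89, 1.89, 2.22, 3.14, 3.14, 3.14].

INTERFACE

Orientations are given as a unit quaternion [w, x, y, z].
In Python, from cell import * gives the robot as it stands.
- The arm moves only by the tool send_rows, never from a script. Its argument "series" is a list of rows, each an object of numbers: "wx", "wy", "wz": the turn, a rotation vector about the tool's x, y, z normalised to -1 to 1, where 1 is 30 degrees; "x", "y", "z": the shift along the tool's x, y, z normalised to -1 to 1, where 1 is 40 cm; "fingers": the opening, from -1 (shut) to 1 (fully open), so that 0 is half open. A call has exactly 8 rows; each row is the pose to reach, as a shift and turn from the pose commanded when the call began, along the tool's axes at that moment; what a row does not reach only later rows make up. A row lasts 1/10 s, in which the tool goes at most 50 mm and 8.59 degrees, less where a joint would pass 70% of its speed; a pose out of reach is approached as far as the arm can. A call with a number of a shift or a turn outside -1 to 1 is refused whole. A call with a gripper value outside its range is refused whole. The fingers move at their own pace and stop on an object; "force" is the grip in N (left out, the last holds). Time passes only in rows, so rows that repeat a pose let the fingers close, or fill a call up. It gives the time, the measured TCP pose, the force and the opening at its end, in the units of the state.
- read_state(): the state, without advancing time (a new reading comes with each control period).
- capture(name): name is "scene" or "side" or "wrist"; returns a dict with "frame" (480x640x3 uint8, blue, green, red), "z_map" (480x640 float32, mm along the optical axis (not along the pixel's ray), 0 where there is no reading), "fx", "fy", "cx", "cy" (pixels), "rvec" (rotation vector, rad) and "tvec" (3), from world to camera coordinates, as OpenCV has them. Camera axes: x right, y down, z forward; pixel columns grow to the right and rows downward; lengths in mm; the calibration is good to about 2 mm. The wrist camera is an equidistant fisheye: a pixel r from the principal point sees the ray r / f radians off the axis. A picture is of the moment at which its call begins.
- job_done(): hands the job in, once; it reports no verdict.
Trained networks look in the newest picture that a camera, given by its name, has taken for a name from the list of things; names that differ only in an ending like _2 or _b are one class to them, and where a whole thing is asked for, a point or a joint stands for the part that bears it (a point fixed in the world has none). Each returns a list of dicts, best first, with "p" (0 to 1); they miss things now and then, are a little off and sometimes report something else, mostly with a low value. They report only what shows in the picture. A call takes as long as a camera call.
- recognise(name, camera): "xyz" ([x, y, z] in mm, in the coordinates of the camera as it stood for that picture, good to about 4 mm: the middle of the surface that is visible of it).
The state is a dict: "clock": time; "joints": joint angles; "qvel": joint speeds; "joint_torque": joint torques, N m; "eef_pos": TCP position; "tool_rot": TCP orientation; "force": force on the tool from outside, world axes, zero at the start; "wrist_torque": the same for the moment, N m; "opening": finger opening in mm.
Only numpy, scipy, OpenCV 4.12 (cv2) and the standard library are available. Lean on these libraries where they do the work, as an engineer would, in place of code of your own. Each camera call takes 0.05 s, during which the arm holds its last target. There are 200 camera calls.

## Working session

There is one attempt and no reset: what is moved stays moved. The work goes in short steps, Python scripts to look and compute and a tool call to move; the robot and the scene stay as the last step left them, time stands still between calls to the robot, and variables do not carry over. Pictures are saved under pics/ and viewed, about 8 in all and at most 12, crops included, and the job is handed in when it is done.

Besides the shell and the picture viewer there is one more tool, called after "Request:" by a JSON object that holds its "fn" and its "kwargs". send_rows: Moves the arm, as the interface text tells. Scaled input: -1 to 1 covers 40 cm each way for a shift and 30 degrees each way for a turn. Its arguments: {"type":"object","properties":{"series":{"type":"array","items":{"type":"object","properties":{"wx":{"type":"number","minimum":-1,"maximum":1},"wy":{"type":"number","minimum":-1,"maximum":1},"wz":{"type":"number","minimum":-1,"maximum":1},"x":{"type":"number","minimum":-1,"maximum":1},"y":{"type":"number","minimum":-1,"maximum":1},"z":{"type":"number","minimum":-1,"maximum":1},"fingers":{"type":"number"}}}},"force":{"type":"number"}},"required":["series"]}

```bash
mkdir -p pics; ls; cat > h.py <<'E'
from cell import *
import numpy as np, cv2
from scipy.spatial.transform import Rotation as R
def cam2w(c,p):
    M=cv2.Rodrigues(np.array(c["rvec"],float))[0]; return M.T@(np.array(p,float)-np.array(c["tvec"],float).ravel())
def cloud(c):
    v,u=np.mgrid[:480,:640]; z=c["z_map"].astype(float)
    P=np.stack([(u-c["cx"])/c["fx"]*z,(v-c["cy"])/c["fy"]*z,z],-1)
    M=cv2.Rodrigues(np.array(c["rvec"],float))[0]
    W=(P-np.array(c["tvec"],float).ravel())@M; W[z<=0]=np.nan; return W
E
python3 - <<'E'
from h import *
print({k:np.round(v,3) for k,v in read_state().items()})
ims=[]
for n in ("scene","side"):
    c=capture(n); cv2.imwrite(f"pics/{n}0.png",c["frame"]); np.savez(f"{n}0.npz",**c)
    print(n,c["fx"],c["cx"],c["cy"],cam2w(c,[0,0,0]).round())
    for o in ("tall_latch_1","short_latch","tall_latch_1_bolt","short_latch_bolt","steel_drawer","wood_tray","glue_bottle","oiler","loupe","door_knob","vice","hung_mirror"):
        try: print(o,[(cam2w(c,d["xyz"]).round().tolist(),round(d["p"],2)) for d in recognise(o,n)][:4])
        except Exception as e: print(o,e)
E
```

```text
pics
{'clock': np.float64(0.0), 'joints': array([ 1.292,  0.116,  1.442, -0.   ,  1.584, -0.038]), 'qvel': array([ 0.   ,  0.001, -0.002,  0.001, -0.003,  0.   ]), 'joint_torque': array([-0.0000e+00, -7.3198e+01, -6.3250e+01, -0.0000e+00,  6.0000e-03,
        0.0000e+00]), 'eef_pos': array([160.986, 655.533, 403.965]), 'tool_rot': array([-0.   ,  0.12 ,  0.993, -0.001]), 'force': array([ 0.526,  0.027, -0.154]), 'wrist_torque': array([ 0.01 , -0.001, -0.024]), 'opening': np.float64(85.566)}
scene 460.41906128420607 323.39697628420095 243.77316945784298 [ 51. 449. 825.]
tall_latch_1 [([561.0, 83.0, 44.0], 0.82), ([495.0, 47.0, 24.0], 0.57), ([496.0, -171.0, 41.0], 0.56)]
short_latch []
tall_latch_1_bolt []
short_latch_bolt [([495.0, 297.0, 17.0], 0.64), ([434.0, -311.0, 21.0], 0.35)]
steel_drawer [([495.0, 294.0, 17.0], 0.63), ([448.0, 129.0, 54.0], 0.34)]
wood_tray [([416.0, -111.0, 46.0], 0.75), ([432.0, -309.0, 18.0], 0.71)]
glue_bottle [([441.0, 25.0, 87.0], 0.6), ([436.0, -308.0, 22.0], 0.58), ([495.0, -169.0, 40.0], 0.29)]
oiler [([373.0, -14.0, 31.0], 0.59), ([436.0, -310.0, 21
[... 661 characters left out ...]
0.46)]
tall_latch_1_bolt [([562.0, 80.0, 65.0], 0.49)]
short_latch_bolt []
steel_drawer [([495.0, 294.0, 23.0], 0.79)]
wood_tray [([431.0, -302.0, 27.0], 0.72)]
glue_bottle [([448.0, 35.0, 77.0], 0.92)]
oiler [([373.0, -16.0, 30.0], 0.92)]
loupe [([496.0, 53.0, 25.0], 0.69)]
door_knob [([419.0, -110.0, 43.0], 0.57), ([563.0, 81.0, 68.0], 0.33), ([505.0, -168.0, 51.0], 0.28)]
vice it knows: door_knob, glue_bottle, loupe, oiler, short_latch, short_latch_bolt, steel_drawer, tall_latch, tall_latch_1_bolt, tall_latch_2_bolt, wood_tray
hung_mirror it knows: door_knob, glue_bottle, loupe, oiler, short_latch, short_latch_bolt, steel_drawer, tall_latch, tall_latch_1_bolt, tall_latch_2_bolt, wood_tray
```

```bash
python3 - <<'E'
from h import *
# merged top-down height map, 1 mm/px, x up, y left
H=np.zeros((520,880),np.float32); C=np.zeros((520,880,3),np.uint8)
for n in ("scene","side"):
    c=np.load(n+"0.npz"); W=cloud(c).reshape(-1,3); F=c["frame"].reshape(-1,3)
    ok=np.isfinite(W).all(1); W=W[ok];F=F[ok]
    r=(780-W[:,0]).astype(int); k=(440-W[:,1]).astype(int); m=(r>=0)&(r<520)&(k>=0)&(k<880)&(W[:,2]<260)
    for a,b,z,f in zip(r[m],k[m],W[m,2],F[m]):
        if z>H[a,b]: H[a:a+2,b:b+2]=z; C[a:a+2,b:b+2]=f
np.save("H.npy",H)
J=cv2.applyColorMap(np.clip(H*1.3,0,255).astype(np.uint8),cv2.COLORMAP_TURBO)
for i in range(0,520,100): cv2.putText(J,str(780-i),(0,i+12),0,.4,(255,255,255)); J[i]=255
for i in range(40,880,100): cv2.putText(J,str(440-i),(i,510),0,.4,(255,255,255)); J[:,i]=255
cv2.imwrite("pics/top.png",cv2.resize(J,(800,473),interpolation=cv2.INTER_AREA))
E
```

```text
(no output)
```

View pics/scene0.png

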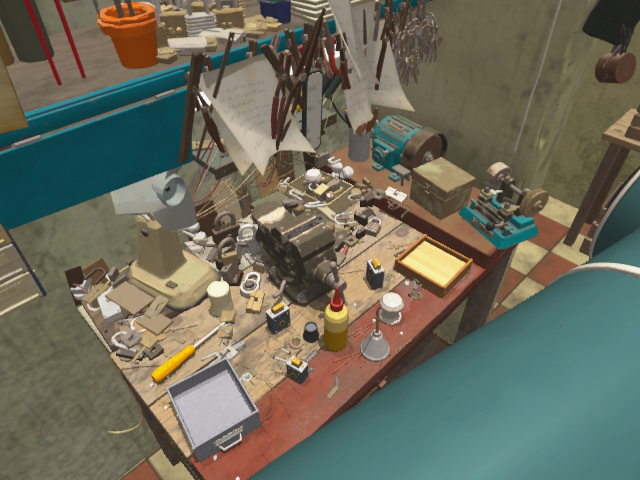

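View pics/side0.png

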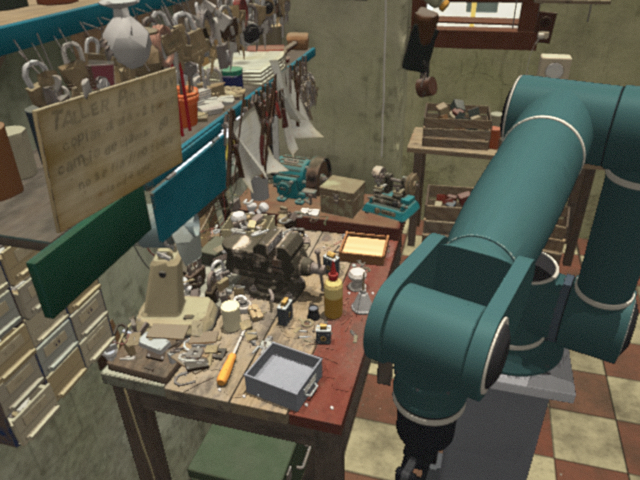

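```bash
sleep 1; ls -la pics
```

```text
total 1548
drwxr-xr-x 2 agent agent   4096 Dec  4 20:09 .
drwxr-xr-x 3 agent agent   4096 Dec  4 20:09 ..
-rw-r--r-- 1 agent agent 510770 Dec  4 20:09 scene0.png
-rw-r--r-- 1 agent agent 572182 Dec  4 20:09 side0.png
-rw-r--r-- 1 agent agent 491003 Dec  4 20:09 top.png
```

View pics/top.png

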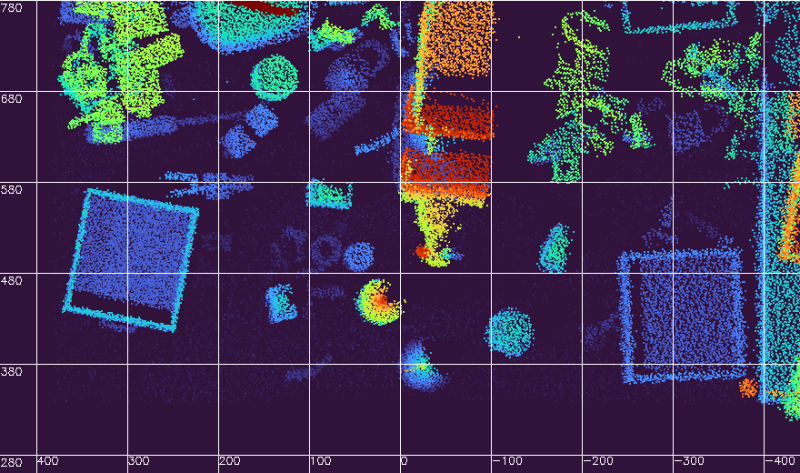

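The scene picture shows the drawer at (213,405), the tray at (433,265), the tall latches at (278,318) and (375,272), and the short latch at (297,368). The vice spindle and the bottle are between them. Next I fit box models to the depth points.

```bash
cat > fit.py <<'E'
from h import *
from scipy.optimize import least_squares
def box(p,c,h):
    q=np.abs(p-c)-h; return np.linalg.norm(np.maximum(q,0),axis=1)+np.minimum(q.max(1),0)
def latch(p,t):
    cx,cy,cz,by=(26,46,58,24) if t else (24,38,44,16)
    return np.minimum(box(p,[0,0,cz/2],np.array([cx,cy,cz])/2),box(p,[0,0,cz+6],np.array([14,by,12])/2))
def bin_(p,X,Y,Hh,w):
    d=box(p,[0,0,10],np.array([X/2,Y/2,10]))
    for s in (-1,1):
        d=np.minimum(d,box(p,[s*(X-w)/2,0,Hh/2],np.array([w,Y,Hh])/2))
        d=np.minimum(d,box(p,[0,s*(Y-w)/2,Hh/2],np.array([X,w,Hh])/2))
    return d
def fit(W,x0,y0,model,rad,zmin,zmax,yaws):
    P=W[(np.hypot(W[:,0]-x0,W[:,1]-y0)<rad)&(W[:,2]>zmin)&(W[:,2]<zmax)]
    best=None
    for y in yaws:
        def res(v):
            c,s=np.cos(v[2]),np.sin(v[2]); d=P-[v[0],v[1],v[3]]
            return model(np.c_[c*d[:,0]+s*d[:,1],-s*d[:,0]+c*d[:,1],d[:,2]])
        r=least_squares(res,[x0,y0,np.radians(y),0],loss="soft_l1",f_scale=2)
        if best is None or r.cost<best[0]: best=(r.cost,r.x,np.median(np.abs(r.fun)))
    v=best[1]; return len(P),[round(v[0],1),round(v[1],1),"yaw",round(np.degrees(v[2]),1),"dz",round(v[3],1),"med",round(best[2],2)]
if __name__=="__main__":
    for n in ("scene","side","both"):
        W=np.concatenate([cloud(np.load(k+"0.npz")).reshape(-1,3) for k in (("scene","side") if n=="both" else (n,))]); W=W[np.isfinite(W).all(1)]
        for nm,x,y,t in (("A",565,78,1),("B",507,-168,1),("S",446,133,0)):
            print(n,nm,*fit(W,x,y,lambda p:latch(p,t),38,8,80,range(-80,100,20)))
        print(n,"drawer",*fit(W,495,295,lambda p:bin_(p,134,122,54,3),100,12,60,(-15,0,)))
        print(n,"tray",*fit(W,435,-310,lambda p:bin_(p,142,130,36,7),95,12,45,(-5,5)))
E
python3 fit.py
```

```text
scene A 530 [np.float64(569.3), np.float64(75.4), 'yaw', np.float64(-5.7), 'dz', np.float64(-0.8), 'med', np.float64(0.66)]
scene B 414 [np.float64(509.3), np.float64(-175.9), 'yaw', np.float64(-114.0), 'dz', np.float64(-0.7), 'med', np.float64(0.73)]
scene S 414 [np.float64(448.9), np.float64(129.1), 'yaw', np.float64(-77.2), 'dz', np.float64(-0.6), 'med', np.float64(0.63)]
scene drawer 5563 [np.float64(496.1), np.float64(294.8), 'yaw', np.float64(-10.9), 'dz', np.float64(-0.6), 'med', np.float64(0.86)]
scene tray 2826 [np.float64(436.2), np.float64(-314.2), 'yaw', np.float64(2.8), 'dz', np.float64(-0.2), 'med', np.float64(1.17)]
side A 343 [np.float64(567.0), np.float64(76.1), 'yaw', np.float64(-5.7), 'dz', np.float64(1.0), 'med', np.float64(1.1)]
side B 247 [np.float64(506.3), np.float64(-174.8), 'yaw', np.float64(62.7), 'dz', np.float64(0.6), 'med', np.float64(1.43)]
side S 276 [np.float64(445.2), np.float64(130.1), 'yaw', np.float64(-74.7), 'dz', np.float64(1.0), 'med', np.float64(1.37)]
side drawer 3368 [np.float64(494.1), np.float64(296.4), 'yaw', np.float64(-11.0), 'dz', np.float64(1.3), 'med', np.float64(0.96)]
side tray 1381 [np.float64(434.1), np.float64(-312.6), 'yaw', np.float64(3.7), 'dz', np.float64(0.9), 'med', np.float64(1.98)]
both A 873 [np.float64(568.6), np.float64(75.7), 'yaw', np.float64(-5.5), 'dz', np.float64(-0.2), 'med', np.float64(0.97)]
both B 661 [np.float64(508.4), np.float64(-175.6), 'yaw', np.float64(64.4), 'dz', np.float64(-0.3), 'med', np.float64(1.0)]
both S 690 [np.float64(448.5), np.float64(129.8), 'yaw', np.float64(-77.1), 'dz', np.float64(-0.1), 'med', np.float64(0.97)]
both drawer 8931 [np.float64(494.1), np.float64(296.0), 'yaw', np.float64(-11.0), 'dz', np.float64(-0.1), 'med', np.float64(0.99)]
both tray 4207 [np.float64(436.0), np.float64(-313.8), 'yaw', np.float64(2.9), 'dz', np.float64(0.0), 'med', np.float64(1.42)]
```

```bash
cat > plan.py <<'E'
from h import *
import sys
# usage: plan.py x,y,z,psi ...  -> each waypoint as one call's row from the pose before it (tool straight down assumed kept)
def psi_now(s):
    q=s["tool_rot"]; M=R.from_quat([q[1],q[2],q[3],q[0]]).as_matrix(); return M
s=read_state(); M=psi_now(s); p=np.array(s["eef_pos"]); tilt=np.degrees(np.arccos(-M[2,2]))
psi=np.degrees(np.arctan2(M[1,1],M[0,1]))
print("t",round(s["clock"],2),"pos",p.round(1),"psi",round(psi,2),"tilt",round(tilt,2),"F",np.round(s["force"],1),"open",round(s["opening"],1))
for a in sys.argv[1:]:
    x,y,z,t=[float(v) if v!="_" else None for v in a.split(",")]
    tgt=np.array([p[0] if x is None else x,p[1] if y is None else y,p[2] if z is None else z]); t=psi if t is None else t
    c,sn=np.cos(np.radians(psi)),np.sin(np.radians(psi))
    Y=np.array([c,sn,0]);Z=np.array([0,0,-1.]);X=np.cross(Y,Z)
    d=tgt-p; dp=(t-psi+180)%360-180
    print("to",tgt.round(1),round(t,1),"x %.4f y %.4f z %.4f wz %.4f"%(d@X/400,d@Y/400,d@Z/400,-dp/30),"dist",d.__abs__().max().round())
    p=tgt; psi=t
E
python3 plan.py 300,400,404,46 447.5,129.5,300,16 447.5,129.5,240,13.5
```

```text
t 1.1 pos [161.  655.5 404.7] psi 76.2 tilt 0.0 F [ 0.2 -0.2  0.4] open 85.8
to [300. 400. 404.] 46.0 x -0.4898 y -0.5375 z 0.0018 wz 1.0068 dist 256.0
to [447.5 129.5 300. ] 16.0 x -0.7350 y -0.2303 z 0.2600 wz 1.0000 dist 270.0
to [447.5 129.5 240. ] 13.5 x 0.0000 y 0.0000 z 0.1500 wz 0.0833 dist 60.0
```

Request:
{"fn": "send_rows", "kwargs": {"series": [{"x": -0.49,"y": -0.5375,"z": 0,"wz": 1,"fingers": -1},{"x": -0.49,"y": -0.5375,"z": 0,"wz": 1,"fingers": -1},{"x": -0.49,"y": -0.5375,"z": 0,"wz": 1,"fingers": -1},{"x": -0.49,"y": -0.5375,"z": 0,"wz": 1,"fingers": -1},{"x": -0.49,"y": -0.5375,"z": 0,"wz": 1,"fingers": -1},{"x": -0.49,"y": -0.5375,"z": 0,"wz": 1,"fingers": -1},{"x": -0.49,"y": -0.5375,"z": 0,"wz": 1,"fingers": -1},{"x": -0.49,"y": -0.5375,"z": 0,"wz": 1,"fingers": -1}], "force": 40}}

```text
schema error: expected keys wx, wy, wz, x, y, z, fingers
```

Request:
{"fn": "send_rows", "kwargs": {"series": [{"x": -0.735,"y": -0.23,"z": 0.26,"wz": 1,"fingers": -1},{"x": -0.735,"y": -0.23,"z": 0.26,"wz": 1,"fingers": -1},{"x": -0.735,"y": -0.23,"z": 0.26,"wz": 1,"fingers": -1},{"x": -0.735,"y": -0.23,"z": 0.26,"wz": 1,"fingers": -1},{"x": -0.735,"y": -0.23,"z": 0.26,"wz": 1,"fingers": -1},{"x": -0.735,"y": -0.23,"z": 0.26,"wz": 1,"fingers": -1},{"x": -0.735,"y": -0.23,"z": 0.26,"wz": 1,"fingers": -1},{"x": -0.735,"y": -0.23,"z": 0.26,"wz": 1,"fingers": -1}]}}

```text
schema error: expected keys wx, wy, wz, x, y, z, fingers
```

```bash
python3 plan.py 447.5,129.5,235,13.5
python3 - <<'E'
from h import *
c=capture("wrist"); cv2.imwrite("pics/w1.png",c["frame"]); print(c["fx"],c["cx"],c["cy"],cam2w(c,[0,0,0]).round())
E
```

```text
t 1.1 pos [161.  655.5 404.7] psi 76.2 tilt 0.0 F [ 0.2 -0.2  0.4] open 85.8
to [447.5 129.5 235. ] 13.5 x -1.0092 y -1.1063 z 0.4243 wz 2.0901 dist 526.0
371.64829954431775 322.0017189945375 232.29573499945698 [ 96. 672. 374.]
```

View pics/w1.png

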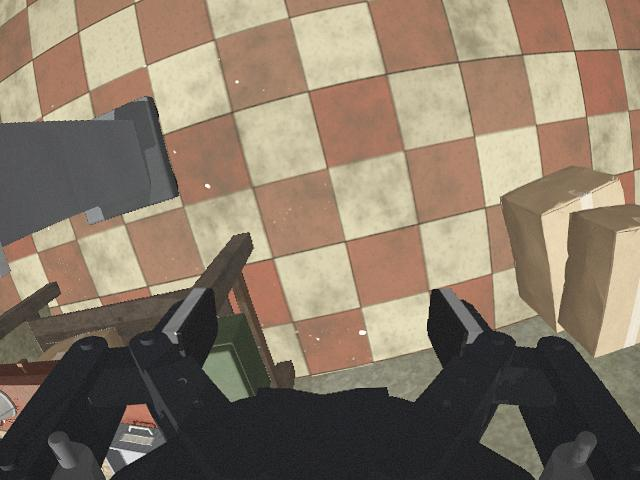

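All seven keys are needed in each row, so nothing moved. The picture only shows the floor and the open fingers.

Request:
{"fn": "send_rows", "kwargs": {"series": [{"x": -0.49,"y": -0.5375,"z": 0,"wx": 0,"wy": 0,"wz": 1,"fingers": -1},{"x": -0.49,"y": -0.5375,"z": 0,"wx": 0,"wy": 0,"wz": 1,"fingers": -1},{"x": -0.49,"y": -0.5375,"z": 0,"wx": 0,"wy": 0,"wz": 1,"fingers": -1},{"x": -0.49,"y": -0.5375,"z": 0,"wx": 0,"wy": 0,"wz": 1,"fingers": -1},{"x": -0.49,"y": -0.5375,"z": 0,"wx": 0,"wy": 0,"wz": 1,"fingers": -1},{"x": -0.49,"y": -0.5375,"z": 0,"wx": 0,"wy": 0,"wz": 1,"fingers": -1},{"x": -0.49,"y": -0.5375,"z": 0,"wx": 0,"wy": 0,"wz": 1,"fingers": -1},{"x": -0.49,"y": -0.5375,"z": 0,"wx": 0,"wy": 0,"wz": 1,"fingers": -1}], "force": 40}}

```text
clock: 1.95
eef_pos: [300.4, 399.4, 405.1]
tool_rot: [0.0, 0.374, 0.928, 0.0]
force: [-0.2, 0.5, 1.1]
opening: 0.1
```

Request:
{"fn": "send_rows", "kwargs": {"series": [{"x": -0.735,"y": -0.23,"z": 0.26,"wx": 0,"wy": 0,"wz": 1,"fingers": -1},{"x": -0.735,"y": -0.23,"z": 0.26,"wx": 0,"wy": 0,"wz": 1,"fingers": -1},{"x": -0.735,"y": -0.23,"z": 0.26,"wx": 0,"wy": 0,"wz": 1,"fingers": -1},{"x": -0.735,"y": -0.23,"z": 0.26,"wx": 0,"wy": 0,"wz": 1,"fingers": -1},{"x": -0.735,"y": -0.23,"z": 0.26,"wx": 0,"wy": 0,"wz": 1,"fingers": -1},{"x": -0.735,"y": -0.23,"z": 0.26,"wx": 0,"wy": 0,"wz": 1,"fingers": -1},{"x": -0.735,"y": -0.23,"z": 0.26,"wx": 0,"wy": 0,"wz": 1,"fingers": -1},{"x": -0.735,"y": -0.23,"z": 0.26,"wx": 0,"wy": 0,"wz": 1,"fingers": -1}]}}

```text
clock: 2.75
eef_pos: [449.6, 128.9, 299.2]
tool_rot: [-0.001, 0.601, 0.799, -0.001]
force: [-0.4, -0.2, 0.2]
opening: 0.6
```

```bash
python3 plan.py 447.5,129.5,234,13.5
python3 - <<'E'
from h import *
c=capture("wrist"); cv2.imwrite("pics/w1.png",c["frame"]); print(c["fx"],c["cx"],c["cy"],cam2w(c,[0,0,0]).round())
E
```

```text
t 2.75 pos [449.6 128.9 299.2] psi 16.09 tilt 0.14 F [-0.4 -0.2  0.2] open 0.6
to [447.5 129.5 234. ] 13.5 x 0.0029 y -0.0045 z 0.1630 wz 0.0863 dist 65.0
371.64829954431775 322.0017189945375 232.29573499945698 [432. 195. 269.]
```

View pics/w1.png

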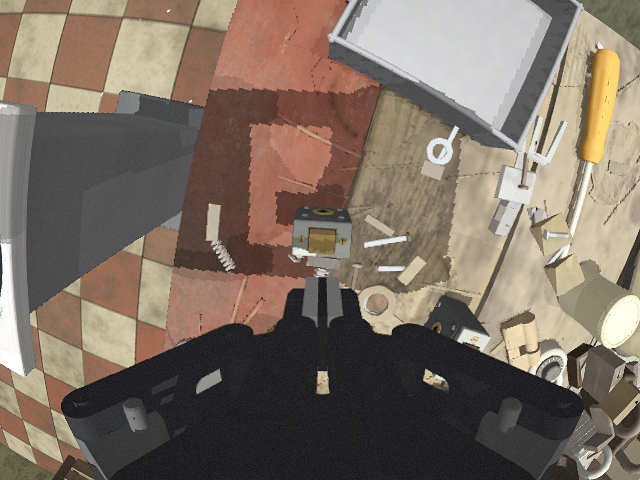

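The short latch is at (322,235), right under the shut fingertips at (322,285), and its long side lies along the jaws. I'll descend and press about 5 mm.

Request:
{"fn": "send_rows", "kwargs": {"series": [{"x": 0.003,"y": -0.0045,"z": 0.08,"wx": 0,"wy": 0,"wz": 0.08,"fingers": -1},{"x": 0.003,"y": -0.0045,"z": 0.12,"wx": 0,"wy": 0,"wz": 0.08,"fingers": -1},{"x": 0.003,"y": -0.0045,"z": 0.15,"wx": 0,"wy": 0,"wz": 0.08,"fingers": -1},{"x": 0.003,"y": -0.0045,"z": 0.163,"wx": 0,"wy": 0,"wz": 0.08,"fingers": -1},{"x": 0.003,"y": -0.0045,"z": 0.163,"wx": 0,"wy": 0,"wz": 0.08,"fingers": -1},{"x": 0.003,"y": -0.0045,"z": 0.163,"wx": 0,"wy": 0,"wz": 0.08,"fingers": -1},{"x": 0.003,"y": -0.0045,"z": 0.163,"wx": 0,"wy": 0,"wz": 0.08,"fingers": -1},{"x": 0.003,"y": -0.0045,"z": 0.163,"wx": 0,"wy": 0,"wz": 0.08,"fingers": -1}]}}

```text
clock: 3.6
eef_pos: [446.7, 130.8, 236.1]
tool_rot: [0.0, 0.617, 0.787, 0.0]
force: [0.0, -0.1, 0.2]
opening: -0.0
```

Request:
{"fn": "send_rows", "kwargs": {"series": [{"x": 0,"y": 0,"z": 0.005,"wx": 0,"wy": 0,"wz": 0,"fingers": -1},{"x": 0,"y": 0,"z": 0.01,"wx": 0,"wy": 0,"wz": 0,"fingers": -1},{"x": 0,"y": 0,"z": 0.015,"wx": 0,"wy": 0,"wz": 0,"fingers": -1},{"x": 0,"y": 0,"z": 0.02,"wx": 0,"wy": 0,"wz": 0,"fingers": -1},{"x": 0,"y": 0,"z": 0.025,"wx": 0,"wy": 0,"wz": 0,"fingers": -1},{"x": 0,"y": 0,"z": 0.025,"wx": 0,"wy": 0,"wz": 0,"fingers": -1},{"x": 0,"y": 0,"z": 0.025,"wx": 0,"wy": 0,"wz": 0,"fingers": -1},{"x": 0,"y": 0,"z": 0.025,"wx": 0,"wy": 0,"wz": 0,"fingers": -1}]}}

```text
clock: 4.4
eef_pos: [446.5, 130.8, 225.6]
tool_rot: [0.0, 0.617, 0.787, -0.0]
force: [-0.6, -0.3, 1.8]
opening: -0.0
```

```bash
python3 - <<'E'
from h import *
for i in range(5): s=read_state(); print(np.round(s["force"],2),np.round(s["wrist_torque"],2),s["eef_pos"].round(1) if hasattr(s["eef_pos"],'round') else s["eef_pos"])
c=capture("wrist"); cv2.imwrite("pics/w2.png",c["frame"][150:390,170:470])
s=read_state(); print(s["force"])
E
python3 plan.py
```

```text
[-0.61 -0.28  1.76] [-0.03  0.14  0.  ] [446.5 130.8 225.6]
[-0.61 -0.28  1.76] [-0.03  0.14  0.  ] [446.5 130.8 225.6]
[-0.61 -0.28  1.76] [-0.03  0.14  0.  ] [446.5 130.8 225.6]
[-0.61 -0.28  1.76] [-0.03  0.14  0.  ] [446.5 130.8 225.6]
[-0.61 -0.28  1.76] [-0.03  0.14  0.  ] [446.5 130.8 225.6]
[-1.32957371  0.30857233  3.37247424]
t 4.45 pos [446.5 130.7 225.6] psi 13.8 tilt 0.0 F [-1.3  0.3  3.4] open -0.2
```

Request:
{"fn": "send_rows", "kwargs": {"series": [{"x": 0,"y": 0,"z": 0.003,"wx": 0,"wy": 0,"wz": 0,"fingers": -1},{"x": 0,"y": 0,"z": 0.006,"wx": 0,"wy": 0,"wz": 0,"fingers": -1},{"x": 0,"y": 0,"z": 0.009,"wx": 0,"wy": 0,"wz": 0,"fingers": -1},{"x": 0,"y": 0,"z": 0.009,"wx": 0,"wy": 0,"wz": 0,"fingers": -1},{"x": 0,"y": 0,"z": 0.009,"wx": 0,"wy": 0,"wz": 0,"fingers": -1},{"x": 0,"y": 0,"z": 0.009,"wx": 0,"wy": 0,"wz": 0,"fingers": -1},{"x": 0,"y": 0,"z": 0.009,"wx": 0,"wy": 0,"wz": 0,"fingers": -1},{"x": 0,"y": 0,"z": 0.009,"wx": 0,"wy": 0,"wz": 0,"fingers": -1}]}}

```text
clock: 5.25
eef_pos: [446.5, 130.7, 221.9]
tool_rot: [-0.0, 0.617, 0.787, -0.0]
force: [-0.6, -0.7, 3.0]
opening: -0.2
```

```bash
python3 - <<'E'
from h import *
f=[]
for i in range(4):
    c=capture("wrist"); f.append(read_state()["force"])
print(np.round(f,1)); cv2.imwrite("pics/w2.png",cv2.resize(c["frame"][180:330,220:420],None,fx=3,fy=3))
E
python3 plan.py
```

```text
[[-0.9 -0.7  2.7]
 [-1.1 -0.7  2.8]
 [-1.1 -0.   3.7]
 [-0.6 -0.6  4.4]]
t 5.45 pos [446.5 130.7 221.9] psi 13.8 tilt 0.0 F [-0.6 -0.6  4.4] open -0.2
```

View pics/w2.png

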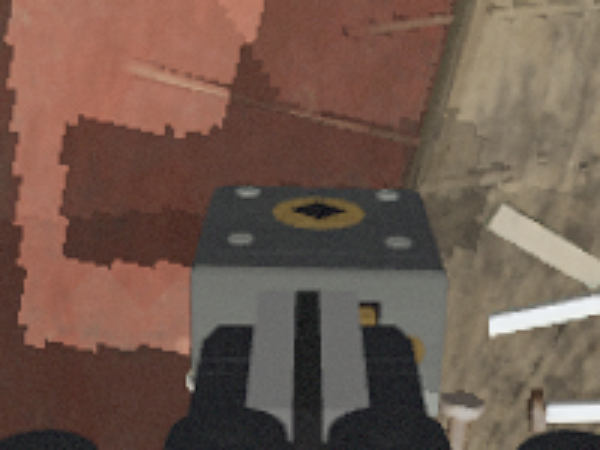

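The fingertips press squarely on the bolt, with the case centre at about (318,230) in the crop. The force is about 3 N at 7 mm of push, so the short latch is weak and goes to the tray. Next I rise, open, descend and grip.

Request:
{"fn": "send_rows", "kwargs": {"series": [{"x": 0,"y": 0.002,"z": -0.06,"wx": 0,"wy": 0,"wz": 0,"fingers": -1},{"x": 0,"y": 0.002,"z": -0.1,"wx": 0,"wy": 0,"wz": 0,"fingers": 0.41},{"x": 0,"y": 0.002,"z": -0.1,"wx": 0,"wy": 0,"wz": 0,"fingers": 0.41},{"x": 0,"y": 0.002,"z": -0.1,"wx": 0,"wy": 0,"wz": 0,"fingers": 0.41},{"x": 0,"y": 0.002,"z": -0.1,"wx": 0,"wy": 0,"wz": 0,"fingers": 0.41},{"x": 0,"y": 0.002,"z": -0.1,"wx": 0,"wy": 0,"wz": 0,"fingers": 0.41},{"x": 0,"y": 0.002,"z": -0.1,"wx": 0,"wy": 0,"wz": 0,"fingers": 0.41},{"x": 0,"y": 0.002,"z": -0.1,"wx": 0,"wy": 0,"wz": 0,"fingers": 0.41}]}}

```text
clock: 6.25
eef_pos: [447.3, 130.9, 261.6]
tool_rot: [-0.0, 0.617, 0.787, -0.0]
force: [0.7, 0.0, -0.3]
opening: 60.3
```

```bash
python3 plan.py _,_,181,13.5 _,_,300,_
```

```text
t 6.25 pos [447.3 130.9 261.6] psi 13.8 tilt 0.03 F [ 0.7  0.  -0.3] open 60.3
to [447.3 130.9 181. ] 13.5 x 0.0000 y 0.0000 z 0.2015 wz 0.0101 dist 81.0
to [447.3 130.9 300. ] 13.5 x 0.0000 y 0.0000 z -0.2975 wz -0.0000 dist 119.0
```

Request:
{"fn": "send_rows", "kwargs": {"series": [{"x": 0,"y": 0,"z": 0.08,"wx": 0,"wy": 0,"wz": 0,"fingers": 0.41},{"x": 0,"y": 0,"z": 0.14,"wx": 0,"wy": 0,"wz": 0,"fingers": 0.41},{"x": 0,"y": 0,"z": 0.18,"wx": 0,"wy": 0,"wz": 0,"fingers": 0.41},{"x": 0,"y": 0,"z": 0.2,"wx": 0,"wy": 0,"wz": 0,"fingers": 0.41},{"x": 0,"y": 0,"z": 0.2,"wx": 0,"wy": 0,"wz": 0,"fingers": 0.41},{"x": 0,"y": 0,"z": 0.2,"wx": 0,"wy": 0,"wz": 0,"fingers": -1},{"x": 0,"y": 0,"z": 0.2,"wx": 0,"wy": 0,"wz": 0,"fingers": -1},{"x": 0,"y": 0,"z": 0.2,"wx": 0,"wy": 0,"wz": 0,"fingers": -1}], "force": 45}}

```text
clock: 7.05
eef_pos: [447.7, 131.0, 183.1]
tool_rot: [0.001, 0.617, 0.787, 0.001]
force: [-0.3, 0.5, 6.5]
opening: 37.3
```

Request:
{"fn": "send_rows", "kwargs": {"series": [{"x": 0,"y": 0,"z": 0,"wx": 0,"wy": 0,"wz": 0,"fingers": -1},{"x": 0,"y": 0,"z": 0,"wx": 0,"wy": 0,"wz": 0,"fingers": -1},{"x": 0,"y": 0,"z": -0.02,"wx": 0,"wy": 0,"wz": 0,"fingers": -1},{"x": 0,"y": 0,"z": -0.05,"wx": 0,"wy": 0,"wz": 0,"fingers": -1},{"x": 0,"y": 0,"z": -0.1,"wx": 0,"wy": 0,"wz": 0,"fingers": -1},{"x": 0,"y": 0,"z": -0.2,"wx": 0,"wy": 0,"wz": 0,"fingers": -1},{"x": 0,"y": 0,"z": -0.3,"wx": 0,"wy": 0,"wz": 0,"fingers": -1},{"x": 0,"y": 0,"z": -0.42,"wx": 0,"wy": 0,"wz": 0,"fingers": -1}]}}

```text
clock: 7.85
eef_pos: [446.6, 130.8, 351.7]
tool_rot: [-0.0, 0.617, 0.787, -0.0]
force: [0.4, 0.2, -1.8]
opening: 37.5
```

```bash
python3 - <<'E'
from h import *
t=np.radians(3); c=np.array([435.5,-313.4]); u=np.array([np.cos(t),np.sin(t)])
for k in (-38,0,38): print("tray",(c+k*u).round(1))
t=np.radians(-11); c=np.array([494.5,295.8]); u=np.array([np.cos(t),np.sin(t)])
for k in (-38,0,38): print("drawer",(c+k*u).round(1))
E
python3 plan.py 430,80,370,-15 400,-150,370,-45 440,-313.4,370,-75 473.4,-311.4,300,-87
```

```text
tray [ 397.6 -315.4]
tray [ 435.5 -313.4]
tray [ 473.4 -311.4]
drawer [457.2 303.1]
drawer [494.5 295.8]
drawer [531.8 288.5]
t 7.85 pos [446.6 130.8 351.7] psi 13.8 tilt 0.05 F [ 0.4  0.2 -1.8] open 37.5
to [430.  80. 370.] -15.0 x -0.1134 y -0.0707 z -0.0457 wz 0.9601 dist 51.0
to [ 400. -150.  370.] -45.0 x -0.5748 y 0.0764 z 0.0000 wz 1.0000 dist 230.0
to [ 440.  -313.4  370. ] -75.0 x -0.2181 y 0.3596 z 0.0000 wz 1.0000 dist 163.0
to [ 473.4 -311.4  300. ] -87.0 x 0.0819 y 0.0168 z 0.1750 wz 0.4000 dist 70.0
```

```bash
python3 plan.py 435,85,400,-15 400,-150,400,-45 468,-309,400,-75 473.4,-311.4,290,-87
```

```text
t 7.85 pos [446.6 130.8 351.7] psi 13.8 tilt 0.05 F [ 0.4  0.2 -1.8] open 37.5
to [435.  85. 400.] -15.0 x -0.1042 y -0.0556 z -0.1207 wz 0.9601 dist 48.0
to [ 400. -150.  400.] -45.0 x -0.5901 y 0.0675 z 0.0000 wz 1.0000 dist 235.0
to [ 468. -309.  400.] -75.0 x -0.1609 y 0.4013 z 0.0000 wz 1.0000 dist 159.0
to [ 473.4 -311.4  290. ] -87.0 x 0.0115 y 0.0093 z 0.2750 wz 0.4000 dist 110.0
```

Request:
{"fn": "send_rows", "kwargs": {"series": [{"x": -0.104,"y": -0.056,"z": -0.12,"wx": 0,"wy": 0,"wz": 0.96,"fingers": -1},{"x": -0.104,"y": -0.056,"z": -0.12,"wx": 0,"wy": 0,"wz": 0.96,"fingers": -1},{"x": -0.104,"y": -0.056,"z": -0.12,"wx": 0,"wy": 0,"wz": 0.96,"fingers": -1},{"x": -0.104,"y": -0.056,"z": -0.12,"wx": 0,"wy": 0,"wz": 0.96,"fingers": -1},{"x": -0.104,"y": -0.056,"z": -0.12,"wx": 0,"wy": 0,"wz": 0.96,"fingers": -1},{"x": -0.104,"y": -0.056,"z": -0.12,"wx": 0,"wy": 0,"wz": 0.96,"fingers": -1},{"x": -0.104,"y": -0.056,"z": -0.12,"wx": 0,"wy": 0,"wz": 0.96,"fingers": -1},{"x": -0.104,"y": -0.056,"z": -0.12,"wx": 0,"wy": 0,"wz": 0.96,"fingers": -1}]}}

```text
clock: 8.65
eef_pos: [435.4, 85.3, 398.0]
tool_rot: [-0.0, 0.793, 0.609, -0.0]
force: [0.0, -0.5, -3.0]
opening: 37.4
```

Request:
{"fn": "send_rows", "kwargs": {"series": [{"x": -0.59,"y": 0.0675,"z": 0,"wx": 0,"wy": 0,"wz": 1,"fingers": -1},{"x": -0.59,"y": 0.0675,"z": 0,"wx": 0,"wy": 0,"wz": 1,"fingers": -1},{"x": -0.59,"y": 0.0675,"z": 0,"wx": 0,"wy": 0,"wz": 1,"fingers": -1},{"x": -0.59,"y": 0.0675,"z": 0,"wx": 0,"wy": 0,"wz": 1,"fingers": -1},{"x": -0.59,"y": 0.0675,"z": 0,"wx": 0,"wy": 0,"wz": 1,"fingers": -1},{"x": -0.59,"y": 0.0675,"z": 0,"wx": 0,"wy": 0,"wz": 1,"fingers": -1},{"x": -0.59,"y": 0.0675,"z": 0,"wx": 0,"wy": 0,"wz": 1,"fingers": -1},{"x": -0.59,"y": 0.0675,"z": 0,"wx": 0,"wy": 0,"wz": 1,"fingers": -1}]}}

```text
clock: 9.45
eef_pos: [400.6, -149.1, 397.9]
tool_rot: [-0.0, 0.924, 0.383, 0.0]
force: [-0.2, 0.0, -2.1]
opening: 37.3
```

Request:
{"fn": "send_rows", "kwargs": {"series": [{"x": -0.16,"y": 0.4,"z": 0,"wx": 0,"wy": 0,"wz": 1,"fingers": -1},{"x": -0.16,"y": 0.4,"z": 0,"wx": 0,"wy": 0,"wz": 1,"fingers": -1},{"x": -0.16,"y": 0.4,"z": 0,"wx": 0,"wy": 0,"wz": 1,"fingers": -1},{"x": -0.16,"y": 0.4,"z": 0,"wx": 0,"wy": 0,"wz": 1,"fingers": -1},{"x": -0.16,"y": 0.4,"z": 0,"wx": 0,"wy": 0,"wz": 1,"fingers": -1},{"x": -0.16,"y": 0.4,"z": 0,"wx": 0,"wy": 0,"wz": 1,"fingers": -1},{"x": -0.16,"y": 0.4,"z": 0,"wx": 0,"wy": 0,"wz": 1,"fingers": -1},{"x": -0.16,"y": 0.4,"z": 0,"wx": 0,"wy": 0,"wz": 1,"fingers": -1}]}}

```text
clock: 10.25
eef_pos: [468.4, -306.9, 398.3]
tool_rot: [0.0, 0.991, 0.132, 0.0]
force: [-0.4, -0.2, -1.6]
opening: 37.6
```

```bash
python3 plan.py 473.4,-311.4,290,-87
python3 - <<'E'
from h import *
c=capture("wrist"); cv2.imwrite("pics/w3.png",c["frame"])
c=capture("scene"); cv2.imwrite("pics/s3.png",c["frame"])
E
```

```text
t 10.25 pos [ 468.4 -306.9  398.3] psi -74.88 tilt 0.04 F [-0.4 -0.2 -1.6] open 37.6
to [ 473.4 -311.4  290. ] -87.0 x 0.0091 y 0.0141 z 0.2708 wz 0.4041 dist 108.0
```

View pics/w3.png

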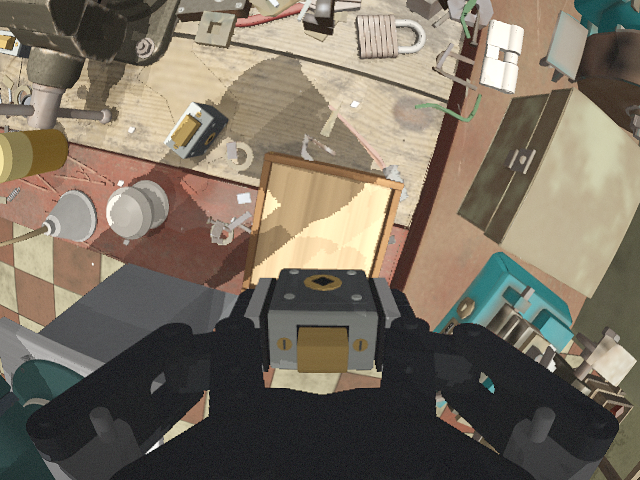

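The short latch hangs upright between the pads over the tray, which is centred near (325,220). Lowering it.

Request:
{"fn": "send_rows", "kwargs": {"series": [{"x": 0.009,"y": 0.014,"z": 0.1,"wx": 0,"wy": 0,"wz": 0.404,"fingers": -1},{"x": 0.009,"y": 0.014,"z": 0.2,"wx": 0,"wy": 0,"wz": 0.404,"fingers": -1},{"x": 0.009,"y": 0.014,"z": 0.3,"wx": 0,"wy": 0,"wz": 0.404,"fingers": -1},{"x": 0.009,"y": 0.014,"z": 0.38,"wx": 0,"wy": 0,"wz": 0.404,"fingers": -1},{"x": 0.009,"y": 0.014,"z": 0.42,"wx": 0,"wy": 0,"wz": 0.404,"fingers": -1},{"x": 0.009,"y": 0.014,"z": 0.433,"wx": 0,"wy": 0,"wz": 0.404,"fingers": -1},{"x": 0.009,"y": 0.014,"z": 0.433,"wx": 0,"wy": 0,"wz": 0.404,"fingers": -1},{"x": 0.009,"y": 0.014,"z": 0.433,"wx": 0,"wy": 0,"wz": 0.404,"fingers": -1}]}}

```text
clock: 11.15
eef_pos: [473.7, -312.9, 226.6]
tool_rot: [0.001, 1.0, 0.025, 0.001]
force: [0.7, 0.2, -2.5]
opening: 37.7
```

```bash
python3 plan.py 473.4,-311.4,203,-87
```

```text
t 11.15 pos [ 473.7 -312.9  226.6] psi -87.11 tilt 0.14 F [ 0.7  0.2 -2.5] open 37.7
to [ 473.4 -311.4  203. ] -87.0 x -0.0006 y -0.0037 z 0.0589 wz -0.0037 dist 24.0
```

Request:
{"fn": "send_rows", "kwargs": {"series": [{"x": 0,"y": -0.003,"z": 0.02,"wx": 0,"wy": 0,"wz": 0,"fingers": -1},{"x": 0,"y": -0.003,"z": 0.03,"wx": 0,"wy": 0,"wz": 0,"fingers": -1},{"x": 0,"y": -0.003,"z": 0.04,"wx": 0,"wy": 0,"wz": 0,"fingers": -1},{"x": 0,"y": -0.003,"z": 0.046,"wx": 0,"wy": 0,"wz": 0,"fingers": -1},{"x": 0,"y": -0.003,"z": 0.052,"wx": 0,"wy": 0,"wz": 0,"fingers": -1},{"x": 0,"y": -0.003,"z": 0.058,"wx": 0,"wy": 0,"wz": 0,"fingers": -1},{"x": 0,"y": -0.003,"z": 0.058,"wx": 0,"wy": 0,"wz": 0,"fingers": -1},{"x": 0,"y": -0.003,"z": 0.058,"wx": 0,"wy": 0,"wz": 0,"fingers": -1}]}}

```text
clock: 11.95
eef_pos: [473.5, -311.5, 203.1]
tool_rot: [0.0, 1.0, 0.025, 0.0]
force: [-7.3, 5.9, 16.7]
opening: 37.3
```

```bash
python3 - <<'E'
from h import *
for i in range(3):
    c=capture("wrist"); s=read_state(); print(np.round(s["force"],1),np.round(s["eef_pos"],1))
E
```

```text
[-6.6  7.4 16.4] [ 473.4 -311.5  203.1]
[-7.7  6.2 17. ] [ 473.4 -311.5  203.1]
[-7.2  5.9 16.8] [ 473.5 -311.5  203.2]
```

Request:
{"fn": "send_rows", "kwargs": {"series": [{"x": 0,"y": 0,"z": -0.002,"wx": 0,"wy": 0,"wz": 0,"fingers": -1},{"x": 0,"y": 0,"z": -0.002,"wx": 0,"wy": 0,"wz": 0,"fingers": -1},{"x": 0,"y": 0,"z": -0.002,"wx": 0,"wy": 0,"wz": 0,"fingers": 0.3},{"x": 0,"y": 0,"z": -0.002,"wx": 0,"wy": 0,"wz": 0,"fingers": 0.3},{"x": 0,"y": 0,"z": -0.002,"wx": 0,"wy": 0,"wz": 0,"fingers": 0.3},{"x": 0,"y": 0,"z": -0.002,"wx": 0,"wy": 0,"wz": 0,"fingers": 0.3},{"x": 0,"y": 0,"z": -0.002,"wx": 0,"wy": 0,"wz": 0,"fingers": 0.3},{"x": 0,"y": 0,"z": -0.002,"wx": 0,"wy": 0,"wz": 0,"fingers": 0.3}]}}

```text
clock: 12.9
eef_pos: [473.2, -311.4, 202.3]
tool_rot: [-0.0, 1.0, 0.025, -0.0]
force: [0.3, 0.2, -1.2]
opening: 55.5
```

Request:
{"fn": "send_rows", "kwargs": {"series": [{"x": 0,"y": 0,"z": -0.03,"wx": 0,"wy": 0,"wz": 0,"fingers": 0.3},{"x": 0,"y": 0,"z": -0.07,"wx": 0,"wy": 0,"wz": 0,"fingers": 0.3},{"x": 0,"y": 0,"z": -0.12,"wx": 0,"wy": 0,"wz": 0,"fingers": 0.3},{"x": 0,"y": 0,"z": -0.2,"wx": 0,"wy": 0,"wz": 0,"fingers": 0.3},{"x": 0,"y": 0,"z": -0.3,"wx": 0,"wy": 0,"wz": 0,"fingers": -1},{"x": 0,"y": 0,"z": -0.38,"wx": 0,"wy": 0,"wz": 0,"fingers": -1},{"x": 0,"y": 0,"z": -0.38,"wx": 0,"wy": 0,"wz": 0,"fingers": -1},{"x": 0,"y": 0,"z": -0.38,"wx": 0,"wy": 0,"wz": 0,"fingers": -1}]}}

```text
clock: 13.7
eef_pos: [473.1, -311.3, 356.0]
tool_rot: [0.001, 1.0, 0.025, 0.001]
force: [-1.0, 0.2, -0.3]
opening: 0.4
```

```bash
cat > chk.py <<'E'
from fit import *
import sys
# chk.py cam name,x,y,tall,z0 ...
for cam in sys.argv[1].split("+"):
    W=cloud(capture(cam)).reshape(-1,3); W=W[np.isfinite(W).all(1)]
    for a in sys.argv[2:]:
        n,x,y,t,z=a.split(","); t=int(t); z=float(z)
        V=W-[0,0,z]
        print(cam,n,*fit(V,float(x),float(y),lambda p:latch(p,t),38,8,80,range(-80,100,20)))
E
python3 plan.py 508,-175,300,-57 508,-175,247,-27; python3 chk.py scene+side S,473,-311,0,20 B,508,-175,1,0
```

```text
t 13.7 pos [ 473.1 -311.3  356. ] psi -87.11 tilt 0.14 F [-1.   0.2 -0.3] open 0.4
to [ 508. -175.  300.] -57.0 x 0.1042 y -0.3360 z 0.1401 wz -1.0038 dist 136.0
to [ 508. -175.  247.] -27.0 x 0.0000 y 0.0000 z 0.1325 wz -1.0000 dist 53.0
scene S 312 [np.float64(479.4), np.float64(-306.2), 'yaw', np.float64(91.9), 'dz', np.float64(-0.2), 'med', np.float64(1.69)]
scene B 406 [np.float64(509.3), np.float64(-175.9), 'yaw', np.float64(64.9), 'dz', np.float64(-0.5), 'med', np.float64(0.66)]
side S 167 [np.float64(477.1), np.float64(-305.2), 'yaw', np.float64(84.4), 'dz', np.float64(1.7), 'med', np.float64(2.0)]
side B 245 [np.float64(506.5), np.float64(-174.8), 'yaw', np.float64(63.4), 'dz', np.float64(0.7), 'med', np.float64(1.36)]
```

Request:
{"fn": "send_rows", "kwargs": {"series": [{"x": 0.104,"y": -0.336,"z": 0,"wx": 0,"wy": 0,"wz": -1,"fingers": -1},{"x": 0.104,"y": -0.336,"z": 0.05,"wx": 0,"wy": 0,"wz": -1,"fingers": -1},{"x": 0.104,"y": -0.336,"z": 0.1,"wx": 0,"wy": 0,"wz": -1,"fingers": -1},{"x": 0.104,"y": -0.336,"z": 0.14,"wx": 0,"wy": 0,"wz": -1,"fingers": -1},{"x": 0.104,"y": -0.336,"z": 0.14,"wx": 0,"wy": 0,"wz": -1,"fingers": -1},{"x": 0.104,"y": -0.336,"z": 0.14,"wx": 0,"wy": 0,"wz": -1,"fingers": -1},{"x": 0.104,"y": -0.336,"z": 0.14,"wx": 0,"wy": 0,"wz": -1,"fingers": -1},{"x": 0.104,"y": -0.336,"z": 0.14,"wx": 0,"wy": 0,"wz": -1,"fingers": -1}]}}

```text
clock: 14.6
eef_pos: [508.0, -175.8, 299.2]
tool_rot: [0.0, 0.959, 0.282, 0.0]
force: [-0.4, -0.6, -0.9]
opening: 0.1
```

```bash
python3 plan.py 508,-175,248,-26
```

```text
t 14.6 pos [ 508.  -175.8  299.2] psi -57.25 tilt 0.07 F [-0.4 -0.6 -0.9] open 0.1
to [ 508. -175.  248.] -26.0 x 0.0011 y -0.0018 z 0.1281 wz -1.0417 dist 51.0
```

Request:
{"fn": "send_rows", "kwargs": {"series": [{"x": 0.001,"y": -0.002,"z": 0.05,"wx": 0,"wy": 0,"wz": -1,"fingers": -1},{"x": 0.001,"y": -0.002,"z": 0.08,"wx": 0,"wy": 0,"wz": -1,"fingers": -1},{"x": 0.001,"y": -0.002,"z": 0.11,"wx": 0,"wy": 0,"wz": -1,"fingers": -1},{"x": 0.001,"y": -0.002,"z": 0.128,"wx": 0,"wy": 0,"wz": -1,"fingers": -1},{"x": 0.001,"y": -0.002,"z": 0.128,"wx": 0,"wy": 0,"wz": -1,"fingers": -1},{"x": 0.001,"y": -0.002,"z": 0.128,"wx": 0,"wy": 0,"wz": -1,"fingers": -1},{"x": 0.001,"y": -0.002,"z": 0.128,"wx": 0,"wy": 0,"wz": -1,"fingers": -1},{"x": 0.001,"y": -0.002,"z": 0.128,"wx": 0,"wy": 0,"wz": -1,"fingers": -1}]}}

```text
clock: 15.4
eef_pos: [508.0, -174.3, 247.8]
tool_rot: [0.0, 0.854, 0.521, 0.0]
force: [0.4, 0.2, -0.2]
opening: 0.0
```

Request:
{"fn": "send_rows", "kwargs": {"series": [{"x": 0,"y": 0,"z": 0.006,"wx": 0,"wy": 0,"wz": 0,"fingers": -1},{"x": 0,"y": 0,"z": 0.012,"wx": 0,"wy": 0,"wz": 0,"fingers": -1},{"x": 0,"y": 0,"z": 0.017,"wx": 0,"wy": 0,"wz": 0,"fingers": -1},{"x": 0,"y": 0,"z": 0.022,"wx": 0,"wy": 0,"wz": 0,"fingers": -1},{"x": 0,"y": 0,"z": 0.027,"wx": 0,"wy": 0,"wz": 0,"fingers": -1},{"x": 0,"y": 0,"z": 0.027,"wx": 0,"wy": 0,"wz": 0,"fingers": -1},{"x": 0,"y": 0,"z": 0.027,"wx": 0,"wy": 0,"wz": 0,"fingers": -1},{"x": 0,"y": 0,"z": 0.027,"wx": 0,"wy": 0,"wz": 0,"fingers": -1}]}}

```text
clock: 16.2
eef_pos: [508.2, -174.3, 237.5]
tool_rot: [0.001, 0.853, 0.522, 0.0]
force: [-5.4, 1.3, 13.2]
opening: -0.0
```

```bash
python3 - <<'E'
from h import *
f=[]
for i in range(4):
    c=capture("wrist"); f.append(read_state()["force"])
print(np.round(f,1)); cv2.imwrite("pics/w4.png",c["frame"])
E
python3 plan.py
```

```text
[[-4.5  2.4 14.2]
 [-4.6  1.7 13.3]
 [-4.6  0.8 14. ]
 [-3.9  1.3 13.8]]
t 16.4 pos [ 508.2 -174.3  237.5] psi -27.13 tilt 0.07 F [-3.9  1.3 13.8] open 0.1
```

View pics/w4.png

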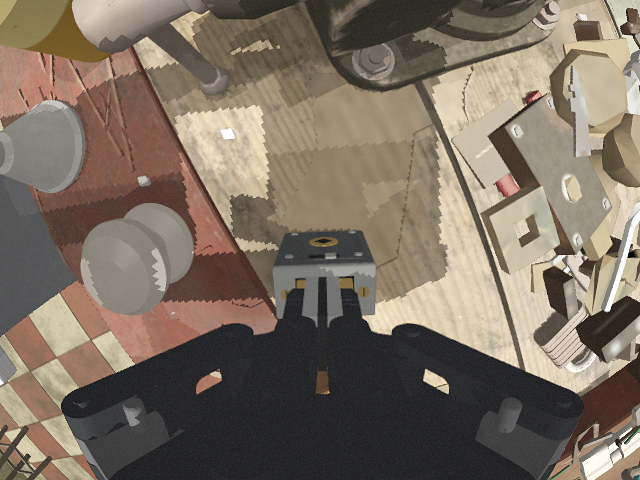

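The tips sit on tall latch B's bolt at (322,285), and the force is 14 N at 5.5 mm, so it is strong and goes to the drawer. Gripping it.

Request:
{"fn": "send_rows", "kwargs": {"series": [{"x": 0,"y": 0,"z": -0.06,"wx": 0,"wy": 0,"wz": -0.04,"fingers": -1},{"x": 0,"y": 0,"z": -0.12,"wx": 0,"wy": 0,"wz": -0.04,"fingers": 0.5},{"x": 0,"y": 0,"z": -0.12,"wx": 0,"wy": 0,"wz": -0.04,"fingers": 0.5},{"x": 0,"y": 0,"z": -0.12,"wx": 0,"wy": 0,"wz": -0.04,"fingers": 0.5},{"x": 0,"y": 0,"z": -0.12,"wx": 0,"wy": 0,"wz": -0.04,"fingers": 0.5},{"x": 0,"y": 0,"z": -0.12,"wx": 0,"wy": 0,"wz": -0.04,"fingers": 0.5},{"x": 0,"y": 0,"z": -0.12,"wx": 0,"wy": 0,"wz": -0.04,"fingers": 0.5},{"x": 0,"y": 0,"z": -0.12,"wx": 0,"wy": 0,"wz": -0.04,"fingers": 0.5}]}}

```text
clock: 17.2
eef_pos: [507.9, -174.2, 283.9]
tool_rot: [-0.0, 0.848, 0.531, -0.0]
force: [0.1, -0.1, -0.9]
opening: 64.3
```

Request:
{"fn": "send_rows", "kwargs": {"series": [{"x": 0,"y": 0,"z": 0.09,"wx": 0,"wy": 0,"wz": 0,"fingers": 0.5},{"x": 0,"y": 0,"z": 0.17,"wx": 0,"wy": 0,"wz": 0,"fingers": 0.5},{"x": 0,"y": 0,"z": 0.22,"wx": 0,"wy": 0,"wz": 0,"fingers": 0.5},{"x": 0,"y": 0,"z": 0.245,"wx": 0,"wy": 0,"wz": 0,"fingers": 0.5},{"x": 0,"y": 0,"z": 0.245,"wx": 0,"wy": 0,"wz": 0,"fingers": 0.5},{"x": 0,"y": 0,"z": 0.245,"wx": 0,"wy": 0,"wz": 0,"fingers": -1},{"x": 0,"y": 0,"z": 0.245,"wx": 0,"wy": 0,"wz": 0,"fingers": -1},{"x": 0,"y": 0,"z": 0.245,"wx": 0,"wy": 0,"wz": 0,"fingers": -1}]}}

```text
clock: 18.0
eef_pos: [508.3, -174.3, 187.8]
tool_rot: [0.001, 0.848, 0.531, 0.001]
force: [-0.5, -0.1, 7.4]
opening: 45.4
```

Request:
{"fn": "send_rows", "kwargs": {"series": [{"x": 0,"y": 0,"z": 0,"wx": 0,"wy": 0,"wz": 0,"fingers": -1},{"x": 0,"y": 0,"z": 0,"wx": 0,"wy": 0,"wz": 0,"fingers": -1},{"x": 0,"y": 0,"z": -0.04,"wx": 0,"wy": 0,"wz": 0,"fingers": -1},{"x": 0,"y": 0,"z": -0.12,"wx": 0,"wy": 0,"wz": 0,"fingers": -1},{"x": 0,"y": 0,"z": -0.24,"wx": 0,"wy": 0,"wz": 0,"fingers": -1},{"x": 0,"y": 0,"z": -0.36,"wx": 0,"wy": 0,"wz": 0,"fingers": -1},{"x": 0,"y": 0,"z": -0.48,"wx": 0,"wy": 0,"wz": 0,"fingers": -1},{"x": 0,"y": 0,"z": -0.56,"wx": 0,"wy": 0,"wz": 0,"fingers": -1}]}}

```text
clock: 18.8
eef_pos: [507.2, -173.9, 415.4]
tool_rot: [0.002, 0.848, 0.531, 0.001]
force: [0.5, -0.3, -3.0]
opening: 45.5
```

```bash
python3 plan.py 400,-60,415,3 400,150,415,33 510,282,415,63 531.8,288.5,290,79
```

```text
t 18.8 pos [ 507.2 -173.9  415.4] psi -25.92 tilt 0.23 F [ 0.5 -0.3 -3. ] open 45.5
to [400. -60. 415.] 3.0 x 0.1390 y -0.3656 z 0.0010 wz -0.9639 dist 114.0
to [400. 150. 415.] 33.0 x 0.5243 y 0.0275 z 0.0000 wz -1.0000 dist 210.0
to [510. 282. 415.] 63.0 x 0.1270 y 0.4104 z 0.0000 wz -1.0000 dist 132.0
to [531.8 288.5 290. ] 79.0 x -0.0412 y 0.0392 z 0.3125 wz -0.5333 dist 125.0
```

Request:
{"fn": "send_rows", "kwargs": {"series": [{"x": 0.139,"y": -0.366,"z": 0,"wx": 0,"wy": 0,"wz": -0.96,"fingers": -1},{"x": 0.139,"y": -0.366,"z": 0,"wx": 0,"wy": 0,"wz": -0.96,"fingers": -1},{"x": 0.139,"y": -0.366,"z": 0,"wx": 0,"wy": 0,"wz": -0.96,"fingers": -1},{"x": 0.139,"y": -0.366,"z": 0,"wx": 0,"wy": 0,"wz": -0.96,"fingers": -1},{"x": 0.139,"y": -0.366,"z": 0,"wx": 0,"wy": 0,"wz": -0.96,"fingers": -1},{"x": 0.139,"y": -0.366,"z": 0,"wx": 0,"wy": 0,"wz": -0.96,"fingers": -1},{"x": 0.139,"y": -0.366,"z": 0,"wx": 0,"wy": 0,"wz": -0.96,"fingers": -1},{"x": 0.139,"y": -0.366,"z": 0,"wx": 0,"wy": 0,"wz": -0.96,"fingers": -1}]}}

```text
clock: 19.6
eef_pos: [401.1, -60.8, 410.1]
tool_rot: [-0.0, 0.69, 0.724, -0.0]
force: [0.4, 0.4, -2.4]
opening: 45.5
```

Request:
{"fn": "send_rows", "kwargs": {"series": [{"x": 0.524,"y": 0.0275,"z": 0,"wx": 0,"wy": 0,"wz": -1,"fingers": -1},{"x": 0.524,"y": 0.0275,"z": 0,"wx": 0,"wy": 0,"wz": -1,"fingers": -1},{"x": 0.524,"y": 0.0275,"z": 0,"wx": 0,"wy": 0,"wz": -1,"fingers": -1},{"x": 0.524,"y": 0.0275,"z": 0,"wx": 0,"wy": 0,"wz": -1,"fingers": -1},{"x": 0.524,"y": 0.0275,"z": 0,"wx": 0,"wy": 0,"wz": -1,"fingers": -1},{"x": 0.524,"y": 0.0275,"z": 0,"wx": 0,"wy": 0,"wz": -1,"fingers": -1},{"x": 0.524,"y": 0.0275,"z": 0,"wx": 0,"wy": 0,"wz": -1,"fingers": -1},{"x": 0.524,"y": 0.0275,"z": 0,"wx": 0,"wy": 0,"wz": -1,"fingers": -1}]}}

```text
clock: 20.4
eef_pos: [401.4, 148.6, 410.3]
tool_rot: [0.0, 0.479, 0.878, -0.0]
force: [0.6, -0.3, -3.2]
opening: 45.7
```

Request:
{"fn": "send_rows", "kwargs": {"series": [{"x": 0.127,"y": 0.41,"z": 0,"wx": 0,"wy": 0,"wz": -1,"fingers": -1},{"x": 0.127,"y": 0.41,"z": 0,"wx": 0,"wy": 0,"wz": -1,"fingers": -1},{"x": 0.127,"y": 0.41,"z": 0,"wx": 0,"wy": 0,"wz": -1,"fingers": -1},{"x": 0.127,"y": 0.41,"z": 0,"wx": 0,"wy": 0,"wz": -1,"fingers": -1},{"x": 0.127,"y": 0.41,"z": 0,"wx": 0,"wy": 0,"wz": -1,"fingers": -1},{"x": 0.127,"y": 0.41,"z": 0,"wx": 0,"wy": 0,"wz": -1,"fingers": -1},{"x": 0.127,"y": 0.41,"z": 0,"wx": 0,"wy": 0,"wz": -1,"fingers": -1},{"x": 0.127,"y": 0.41,"z": 0,"wx": 0,"wy": 0,"wz": -1,"fingers": -1}]}}

```text
clock: 21.2
eef_pos: [510.8, 280.3, 410.8]
tool_rot: [0.0, 0.235, 0.972, 0.0]
force: [-0.2, 0.3, -2.7]
opening: 45.6
```

```bash
python3 plan.py 531.8,288.5,235,79
```

```text
t 21.2 pos [510.8 280.3 410.8] psi 62.77 tilt 0.05 F [-0.2  0.3 -2.7] open 45.6
to [531.8 288.5 235. ] 79.0 x -0.0372 y 0.0423 z 0.4396 wz -0.5409 dist 176.0
```

Request:
{"fn": "send_rows", "kwargs": {"series": [{"x": -0.037,"y": 0.042,"z": 0.08,"wx": 0,"wy": 0,"wz": -0.54,"fingers": -1},{"x": -0.037,"y": 0.042,"z": 0.18,"wx": 0,"wy": 0,"wz": -0.54,"fingers": -1},{"x": -0.037,"y": 0.042,"z": 0.28,"wx": 0,"wy": 0,"wz": -0.54,"fingers": -1},{"x": -0.037,"y": 0.042,"z": 0.36,"wx": 0,"wy": 0,"wz": -0.54,"fingers": -1},{"x": -0.037,"y": 0.042,"z": 0.42,"wx": 0,"wy": 0,"wz": -0.54,"fingers": -1},{"x": -0.037,"y": 0.042,"z": 0.45,"wx": 0,"wy": 0,"wz": -0.54,"fingers": -1},{"x": -0.037,"y": 0.042,"z": 0.47,"wx": 0,"wy": 0,"wz": -0.54,"fingers": -1},{"x": -0.037,"y": 0.042,"z": 0.47,"wx": 0,"wy": 0,"wz": -0.54,"fingers": -1}]}}

```text
clock: 22.0
eef_pos: [532.0, 289.4, 222.4]
tool_rot: [0.0, 0.095, 0.995, -0.0]
force: [-0.4, 0.2, -3.4]
opening: 45.6
```

```bash
python3 plan.py 531.8,288.5,208.7,79
```

```text
t 22.0 pos [532.  289.4 222.4] psi 79.06 tilt 0.0 F [-0.4  0.2 -3.4] open 45.6
to [531.8 288.5 208.7] 79.0 x 0.0000 y -0.0023 z 0.0343 wz 0.0020 dist 14.0
```

Request:
{"fn": "send_rows", "kwargs": {"series": [{"x": 0,"y": 0,"z": 0.012,"wx": 0,"wy": 0,"wz": 0,"fingers": -1},{"x": 0,"y": 0,"z": 0.02,"wx": 0,"wy": 0,"wz": 0,"fingers": -1},{"x": 0,"y": 0,"z": 0.025,"wx": 0,"wy": 0,"wz": 0,"fingers": -1},{"x": 0,"y": 0,"z": 0.028,"wx": 0,"wy": 0,"wz": 0,"fingers": -1},{"x": 0,"y": 0,"z": 0.031,"wx": 0,"wy": 0,"wz": 0,"fingers": -1},{"x": 0,"y": 0,"z": 0.034,"wx": 0,"wy": 0,"wz": 0,"fingers": -1},{"x": 0,"y": 0,"z": 0.034,"wx": 0,"wy": 0,"wz": 0,"fingers": -1},{"x": 0,"y": 0,"z": 0.034,"wx": 0,"wy": 0,"wz": 0,"fingers": -1}]}}

```text
clock: 22.8
eef_pos: [532.0, 289.6, 208.8]
tool_rot: [0.0, 0.095, 0.995, 0.0]
force: [0.2, 0.4, -2.6]
opening: 45.3
```

```bash
python3 plan.py
```

```text
t 22.8 pos [532.  289.6 208.8] psi 79.08 tilt 0.0 F [ 0.2  0.4 -2.6] open 45.3
```

Not yet on the floor, so I go down another 2 mm slowly.

Request:
{"fn": "send_rows", "kwargs": {"series": [{"x": 0,"y": 0,"z": 0.001,"wx": 0,"wy": 0,"wz": 0,"fingers": -1},{"x": 0,"y": 0,"z": 0.002,"wx": 0,"wy": 0,"wz": 0,"fingers": -1},{"x": 0,"y": 0,"z": 0.003,"wx": 0,"wy": 0,"wz": 0,"fingers": -1},{"x": 0,"y": 0,"z": 0.004,"wx": 0,"wy": 0,"wz": 0,"fingers": -1},{"x": 0,"y": 0,"z": 0.0045,"wx": 0,"wy": 0,"wz": 0,"fingers": -1},{"x": 0,"y": 0,"z": 0.0045,"wx": 0,"wy": 0,"wz": 0,"fingers": -1},{"x": 0,"y": 0,"z": 0.0045,"wx": 0,"wy": 0,"wz": 0,"fingers": -1},{"x": 0,"y": 0,"z": 0.0045,"wx": 0,"wy": 0,"wz": 0,"fingers": -1}]}}

```text
clock: 23.6
eef_pos: [532.1, 289.6, 207.8]
tool_rot: [0.0, 0.095, 0.995, 0.0]
force: [-4.0, -2.4, 7.2]
opening: 45.3
```

Request:
{"fn": "send_rows", "kwargs": {"series": [{"x": 0,"y": 0,"z": -0.001,"wx": 0,"wy": 0,"wz": 0,"fingers": 0.4},{"x": 0,"y": 0,"z": -0.001,"wx": 0,"wy": 0,"wz": 0,"fingers": 0.4},{"x": 0,"y": 0,"z": -0.001,"wx": 0,"wy": 0,"wz": 0,"fingers": 0.4},{"x": 0,"y": 0,"z": -0.001,"wx": 0,"wy": 0,"wz": 0,"fingers": 0.4},{"x": 0,"y": 0,"z": -0.001,"wx": 0,"wy": 0,"wz": 0,"fingers": 0.4},{"x": 0,"y": 0,"z": -0.001,"wx": 0,"wy": 0,"wz": 0,"fingers": 0.4},{"x": 0,"y": 0,"z": -0.001,"wx": 0,"wy": 0,"wz": 0,"fingers": 0.4},{"x": 0,"y": 0,"z": -0.001,"wx": 0,"wy": 0,"wz": 0,"fingers": 0.4}]}}

```text
clock: 24.4
eef_pos: [532.0, 289.6, 207.3]
tool_rot: [-0.0, 0.095, 0.995, -0.0]
force: [0.3, -0.2, -0.7]
opening: 59.9
```

Request:
{"fn": "send_rows", "kwargs": {"series": [{"x": 0,"y": 0,"z": -0.03,"wx": 0,"wy": 0,"wz": 0,"fingers": 0.4},{"x": 0,"y": 0,"z": -0.07,"wx": 0,"wy": 0,"wz": 0,"fingers": 0.4},{"x": 0,"y": 0,"z": -0.13,"wx": 0,"wy": 0,"wz": 0,"fingers": 0.4},{"x": 0,"y": 0,"z": -0.22,"wx": 0,"wy": 0,"wz": 0,"fingers": 0.4},{"x": 0,"y": 0,"z": -0.32,"wx": 0,"wy": 0,"wz": 0,"fingers": -1},{"x": 0,"y": 0,"z": -0.4,"wx": 0,"wy": 0,"wz": 0,"fingers": -1},{"x": 0,"y": 0,"z": -0.4,"wx": 0,"wy": 0,"wz": 0,"fingers": -1},{"x": 0,"y": 0,"z": -0.4,"wx": 0,"wy": 0,"wz": 0,"fingers": -1}]}}

```text
clock: 25.2
eef_pos: [531.8, 289.5, 369.1]
tool_rot: [0.001, 0.095, 0.995, 0.001]
force: [-0.7, -0.1, -0.7]
opening: 1.5
```

```bash
python3 plan.py 568,76,365,84.4 568,76,248,84.4; python3 chk.py scene+side A,568,76,1,0 B,532,289,1,20
```

```text
t 25.2 pos [531.8 289.5 369.1] psi 79.08 tilt 0.14 F [-0.7 -0.1 -0.7] open 1.5
to [568.  76. 365.] 84.4 x -0.1899 y -0.5070 z 0.0102 wz -0.1772 dist 214.0
to [568.  76. 248.] 84.4 x 0.0000 y 0.0000 z 0.2925 wz -0.0000 dist 117.0
scene A 528 [np.float64(569.3), np.float64(75.3), 'yaw', np.float64(-5.3), 'dz', np.float64(-0.7), 'med', np.float64(0.68)]
scene B 746 [np.float64(533.2), np.float64(289.3), 'yaw', np.float64(-11.2), 'dz', np.float64(-0.8), 'med', np.float64(0.73)]
side A 349 [np.float64(566.7), np.float64(76.2), 'yaw', np.float64(-6.1), 'dz', np.float64(1.0), 'med', np.float64(1.07)]
side B 555 [np.float64(538.9), np.float64(297.7), 'yaw', np.float64(-83.7), 'dz', np.float64(0.9), 'med', np.float64(2.15)]
```

```bash
python3 - <<'E'
from h import *
W=np.concatenate([cloud(np.load(k+"0.npz")).reshape(-1,3) for k in ("scene","side")]); W=W[np.isfinite(W).all(1)]
for z0 in range(180,560,60):
    for y0 in range(-60,240,60):
        m=(W[:,2]>z0)&(W[:,2]<z0+60)&(W[:,1]>y0)&(W[:,1]<y0+60)&(W[:,0]>450)
        print("z",z0,"y",y0,"n",m.sum(),"xmin",W[m,0].min().round() if m.any() else None,end=" | ")
    print()
E
```

```text
z 180 y -60 n 241 xmin 580.0 | z 180 y 0 n 228 xmin 587.0 | z 180 y 60 n 102 xmin 764.0 | z 180 y 120 n 915 xmin 763.0 | z 180 y 180 n 1581 xmin 778.0 | 
z 240 y -60 n 829 xmin 821.0 | z 240 y 0 n 489 xmin 820.0 | z 240 y 60 n 57 xmin 762.0 | z 240 y 120 n 926 xmin 741.0 | z 240 y 180 n 627 xmin 741.0 | 
z 300 y -60 n 148 xmin 817.0 | z 300 y 0 n 66 xmin 817.0 | z 300 y 60 n 14 xmin 786.0 | z 300 y 120 n 695 xmin 739.0 | z 300 y 180 n 1493 xmin 736.0 | 
z 360 y -60 n 1100 xmin 589.0 | z 360 y 0 n 744 xmin 589.0 | z 360 y 60 n 445 xmin 580.0 | z 360 y 120 n 46 xmin 659.0 | z 360 y 180 n 33 xmin 662.0 | 
z 420 y -60 n 1132 xmin 621.0 | z 420 y 0 n 1377 xmin 609.0 | z 420 y 60 n 1229 xmin 595.0 | z 420 y 120 n 1218 xmin 636.0 | z 420 y 180 n 1703 xmin 657.0 | 
z 480 y -60 n 1337 xmin 623.0 | z 480 y 0 n 1486 xmin 638.0 | z 480 y 60 n 1489 xmin 622.0 | z 480 y 120 n 2202 xmin 635.0 | z 480 y 180 n 2136 xmin 656.0 | 
z 540 y -60 n 2154 xmin 630.0 | z 540 y 0 n 3353 xmin 632.0 | z 540 y 60 n 3212 xmin 639.0 | z 540 y 120 n 4554 xmin 639.0 | z 540 y 180 n 4308 xmin 665.0 |
```

```bash
python3 - <<'E'
from h import *
W0=np.concatenate([cloud(np.load(k+"0.npz")).reshape(-1,3) for k in ("scene","side")]); W0=W0[np.isfinite(W0).all(1)]
for z0 in range(340,560,20):
    m=(W0[:,2]>z0)&(W0[:,2]<z0+20)&(W0[:,1]>0)&(W0[:,1]<150)&(W0[:,0]>450)
    print("hung z",z0,m.sum(),np.percentile(W0[m,0],[0,2,10,50]).round() if m.sum()>5 else None, "y of x<635:",np.percentile(W0[m&(W0[:,0]<635),1],[0,50,100]).round() if (m&(W0[:,0]<635)).any() else None)
p=np.array(read_state()["eef_pos"])
W=np.concatenate([cloud(capture(k)).reshape(-1,3) for k in ("scene","side")]); W=W[np.isfinite(W).all(1)]
for dz in range(-80,260,20):
    m=(W[:,2]-p[2]>dz)&(W[:,2]-p[2]<dz+20)&(np.abs(W[:,0]-p[0])<140)&(np.abs(W[:,1]-p[1])<200)
    if m.sum()>5: print("dz",dz,m.sum(),"x",np.percentile(W[m,0]-p[0],[1,99]).round(),"y",np.percentile(W[m,1]-p[1],[1,99]).round())
print(np.round(read_state()["joints"],2))
E
```

```text
hung z 340 41 [751. 751. 753. 761.] y of x<635: None
hung z 360 120 [626. 627. 631. 641.] y of x<635: [ 1. 74. 79.]
hung z 380 455 [580. 585. 598. 643.] y of x<635: [ 0. 29. 78.]
hung z 400 620 [583. 590. 597. 631.] y of x<635: [ 0. 42. 79.]
hung z 420 805 [595. 600. 608. 637.] y of x<635: [ 0. 52. 88.]
hung z 440 951 [604. 609. 618. 640.] y of x<635: [ 1. 67. 91.]
hung z 460 1107 [614. 619. 628. 642.] y of x<635: [53. 80. 99.]
hung z 480 1108 [622. 627. 634. 643.] y of x<635: [ 76.  94. 105.]
hung z 500 1416 [630. 636. 640. 645.] y of x<635: [ 95. 104. 110.]
hung z 520 1503 [637. 640. 642. 647.] y of x<635: None
hung z 540 2706 [636. 642. 645. 668.] y of x<635: None
dz -80 848 x [-23.  16.] y [-52.  58.]
dz -60 305 x [-38.  17.] y [-36.  41.]
dz -40 807 x [-39.  24.] y [-22.  40.]
dz -20 888 x [-39.  27.] y [-11.  39.]
dz 0 324 x [-46.  27.] y [-4. 46.]
dz 20 642 x [-47.  35.] y [-6. 47.]
dz 40 250 x [-43. 130.] y [-136.   45.]
dz 60 2304 x [-134.  132.] y [-181.  135.]
dz 80 4504 x [-137.  132.] y [-185.  134.]
dz 100 6320 x [-136.  139.] y [-195.  160.]
dz 120 8112 x [-135.  139.] y [-191.  163.]
dz 140 10432 x [-135.  138.] y [-188.  147.]
dz 160 13491 x [-138.  139.] y [-189.  135.]
dz 180 2736 x [-137.  140.] y [-197.  179.]
dz 200 1255 x [105. 129.] y [-196.  196.]
dz 220 1131 x [104. 133.] y [-26. 197.]
dz 240 1085 x [103. 133.] y [-25. 198.]
[ 0.46 -0.02  1.65 -0.    1.52 -0.92]
```

```bash
cat > plan2.py <<'E'
from h import *
import sys
# plan2.py x,y,z,psi,tilt ... ; tilt>0: fingers point forward along -tool x
def Rt(psi,t): 
    c,s=np.cos(np.radians(psi)),np.sin(np.radians(psi)); Y=np.array([c,s,0]);Z=np.array([0,0,-1.])
    return R.from_matrix(np.c_[np.cross(Y,Z),Y,Z])*R.from_rotvec([0,-np.radians(t),0])
s=read_state(); q=s["tool_rot"]; r=R.from_quat([q[1],q[2],q[3],q[0]]); p=np.array(s["eef_pos"])
print("t",round(s["clock"],2),"pos",p.round(1),"toolz",r.as_matrix()[:,2].round(3),"tooly",r.as_matrix()[:,1].round(3),"F",np.round(s["force"],1),"open",round(s["opening"],1))
for a in sys.argv[1:]:
    v=[float(k) for k in a.split(",")]; T=np.array(v[:3]); n=Rt(v[3],v[4])
    d=r.inv().apply(T-p)/400; w=np.degrees((r.inv()*n).as_rotvec())/30
    print("to",v,"x %.4f y %.4f z %.4f  wx %.3f wy %.3f wz %.3f"%(*d,*w)); p=T; r=n
E
python3 plan2.py 530,110,365,84.3,12 542.7,78.3,247,84.3,12 542.7,78.3,236,84.3,12
```

```text
t 25.4 pos [531.9 289.5 366.3] toolz [-0.002 -0.001 -1.   ] tooly [ 0.189  0.982 -0.001] F [ 0.2  0.5 -0.6] open -0.1
to [530.0, 110.0, 365.0, 84.3, 12.0] x -0.0804 y -0.4416 z 0.0035  wx -0.020 wy -0.402 wz -0.173
to [542.7, 78.3, 247.0, 84.3, 12.0] x 0.0227 y -0.0757 z 0.2968  wx 0.000 wy 0.000 wz 0.000
to [542.7, 78.3, 236.0, 84.3, 12.0] x 0.0057 y 0.0000 z 0.0269  wx 0.000 wy 0.000 wz 0.000
```

Request:
{"fn": "send_rows", "kwargs": {"series": [{"x": -0.08,"y": -0.4416,"z": 0.0035,"wx": 0,"wy": -0.4,"wz": -0.173,"fingers": -1},{"x": -0.08,"y": -0.4416,"z": 0.0035,"wx": 0,"wy": -0.4,"wz": -0.173,"fingers": -1},{"x": -0.08,"y": -0.4416,"z": 0.0035,"wx": 0,"wy": -0.4,"wz": -0.173,"fingers": -1},{"x": -0.08,"y": -0.4416,"z": 0.0035,"wx": 0,"wy": -0.4,"wz": -0.173,"fingers": -1},{"x": -0.08,"y": -0.4416,"z": 0.0035,"wx": 0,"wy": -0.4,"wz": -0.173,"fingers": -1},{"x": -0.08,"y": -0.4416,"z": 0.0035,"wx": 0,"wy": -0.4,"wz": -0.173,"fingers": -1},{"x": -0.08,"y": -0.4416,"z": 0.0035,"wx": 0,"wy": -0.4,"wz": -0.173,"fingers": -1},{"x": -0.08,"y": -0.4416,"z": 0.0035,"wx": 0,"wy": -0.4,"wz": -0.173,"fingers": -1}]}}

```text
clock: 26.2
eef_pos: [530.0, 111.1, 365.6]
tool_rot: [0.104, 0.049, 0.993, -0.01]
force: [0.4, -0.2, -0.2]
opening: -0.1
```

```bash
python3 plan2.py 542.7,78.3,247,84.3,12
```

```text
t 26.2 pos [530.  111.1 365.6] toolz [ 0.205 -0.03  -0.978] tooly [ 0.099  0.995 -0.01 ] F [ 0.4 -0.2 -0.2] open -0.1
to [542.7, 78.3, 247.0, 84.3, 12.0] x 0.0227 y -0.0755 z 0.2991  wx -0.018 wy -0.002 wz 0.004
```

Request:
{"fn": "send_rows", "kwargs": {"series": [{"x": 0.01,"y": -0.0755,"z": 0.08,"wx": -0.018,"wy": 0,"wz": 0,"fingers": -1},{"x": 0.015,"y": -0.0755,"z": 0.16,"wx": -0.018,"wy": 0,"wz": 0,"fingers": -1},{"x": 0.02,"y": -0.0755,"z": 0.23,"wx": -0.018,"wy": 0,"wz": 0,"fingers": -1},{"x": 0.0227,"y": -0.0755,"z": 0.28,"wx": -0.018,"wy": 0,"wz": 0,"fingers": -1},{"x": 0.0227,"y": -0.0755,"z": 0.295,"wx": -0.018,"wy": 0,"wz": 0,"fingers": -1},{"x": 0.0227,"y": -0.0755,"z": 0.299,"wx": -0.018,"wy": 0,"wz": 0,"fingers": -1},{"x": 0.0227,"y": -0.0755,"z": 0.299,"wx": -0.018,"wy": 0,"wz": 0,"fingers": -1},{"x": 0.0227,"y": -0.0755,"z": 0.299,"wx": -0.018,"wy": 0,"wz": 0,"fingers": -1}]}}

```text
clock: 27.0
eef_pos: [542.9, 77.6, 248.6]
tool_rot: [0.105, 0.049, 0.993, -0.005]
force: [0.3, -0.3, 0.3]
opening: 0.1
```

```bash
python3 plan2.py 542.7,78.3,236,84.3,12
python3 - <<'E'
from h import *
c=capture("wrist"); cv2.imwrite("pics/w5.png",c["frame"])
E
```

```text
t 27.0 pos [542.9  77.6 248.6] toolz [ 0.208 -0.02  -0.978] tooly [0.098 0.995 0.   ] F [ 0.3 -0.3  0.3] open 0.1
to [542.7, 78.3, 236.0, 84.3, 12.0] x 0.0072 y 0.0018 z 0.0307  wx 0.001 wy 0.003 wz 0.002
```

View pics/w5.png

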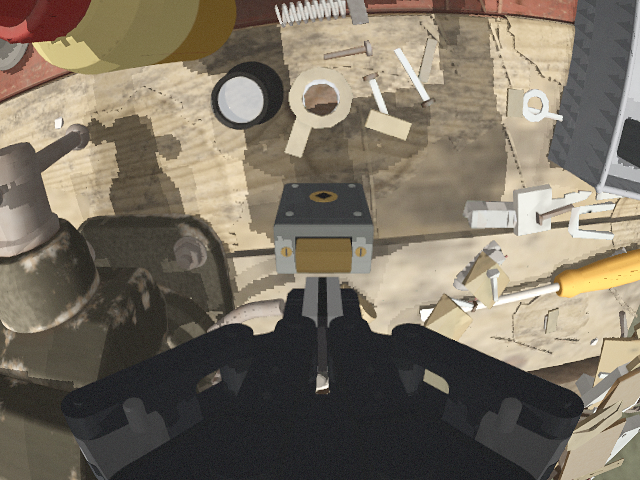

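```bash
python3 - <<'E'
from h import *
c=capture("wrist"); M=cv2.Rodrigues(np.array(c["rvec"],float))[0]; t=np.array(c["tvec"],float).ravel()
def pr(w):
    p=M@np.array(w,float)+t; th=np.arctan2(np.hypot(p[0],p[1]),p[2]); a=np.arctan2(p[1],p[0]); return (c["cx"]+c["fx"]*th*np.cos(a),c["cy"]+c["fy"]*th*np.sin(a))
L=R.from_euler("z",-5.7,degrees=True)
for n,o in dict(nose=(0,0,70),nose_px=(7,0,70),nose_mx=(-7,0,70),root_mx=(-7,0,58),case_mx=(-13,0,58),case_px=(13,0,58),cyl=(-13,23,58),cyr=(-13,-23,58)).items():
    print(n,np.round(pr(L.apply(o)+[568.2,75.7,0]),0))
s=read_state(); q=s["tool_rot"]; r=R.from_quat([q[1],q[2],q[3],q[0]]); p=np.array(s["eef_pos"])
for o in ((11,0,173),(0,0,173),(-11,0,173)): w=p+r.apply(o); print("tip",o,w.round(1),np.round(pr(w),0))
E
```

```text
nose [322. 262.]
nose_px [322. 275.]
nose_mx [322. 247.]
root_mx [322. 234.]
case_mx [322. 222.]
case_px [322. 271.]
cyl [374. 222.]
cyr [270. 222.]
tip (11, 0, 173) [568.1  75.   76.9] [320. 270.]
tip (0, 0, 173) [578.8  73.9  79.2] [320. 295.]
tip (-11, 0, 173) [589.5  72.9  81.5] [320. 317.]
```

The view matches the projected bolt: nose at (322,262), tips' leading edge about (322,277). I'll move about 4 mm towards the robot and press.

Request:
{"fn": "send_rows", "kwargs": {"series": [{"x": 0.012,"y": 0.002,"z": 0.002,"wx": 0,"wy": 0,"wz": 0,"fingers": -1},{"x": 0.0125,"y": 0.002,"z": 0.007,"wx": 0,"wy": 0,"wz": 0,"fingers": -1},{"x": 0.0135,"y": 0.002,"z": 0.013,"wx": 0,"wy": 0,"wz": 0,"fingers": -1},{"x": 0.015,"y": 0.002,"z": 0.019,"wx": 0,"wy": 0,"wz": 0,"fingers": -1},{"x": 0.016,"y": 0.002,"z": 0.025,"wx": 0,"wy": 0,"wz": 0,"fingers": -1},{"x": 0.0172,"y": 0.002,"z": 0.031,"wx": 0,"wy": 0,"wz": 0,"fingers": -1},{"x": 0.0172,"y": 0.002,"z": 0.031,"wx": 0,"wy": 0,"wz": 0,"fingers": -1},{"x": 0.0172,"y": 0.002,"z": 0.031,"wx": 0,"wy": 0,"wz": 0,"fingers": -1}]}}

```text
clock: 27.9
eef_pos: [539.1, 78.5, 235.1]
tool_rot: [0.105, 0.049, 0.993, -0.005]
force: [-3.8, -0.3, 12.7]
opening: -0.4
```

```bash
python3 - <<'E'
from h import *
f=[]
for i in range(4):
    c=capture("wrist"); f.append(read_state()["force"])
print(np.round(f,1)); cv2.imwrite("pics/w6.png",c["frame"])
E
python3 plan2.py 542.7,78.3,236,84.3,12
```

```text
[[-2.8 -0.9 13.7]
 [-2.8 -0.6 13.8]
 [-3.1  0.7 13.7]
 [-3.3 -0.2 13.3]]
t 28.1 pos [539.1  78.5 235.2] toolz [ 0.209 -0.021 -0.978] tooly [0.099 0.995 0.   ] F [-3.3 -0.2 13.3] open -0.1
to [542.7, 78.3, 236.0, 84.3, 12.0] x -0.0092 y 0.0003 z 0.0000  wx 0.001 wy 0.004 wz 0.001
```

The force is 13.5 N, so tall latch A is strong and goes to the drawer. Gripping it with the same tilt.

```bash
python3 plan2.py 537,78.8,285,84.3,12 537,78.8,186,84.3,12 520,90,340,84.3,12
```

```text
t 28.1 pos [539.1  78.5 235.2] toolz [ 0.209 -0.021 -0.978] tooly [0.099 0.995 0.   ] F [-3.3 -0.2 13.3] open -0.1
to [537.0, 78.8, 285.0, 84.3, 12.0] x -0.0209 y 0.0002 z -0.1227  wx 0.001 wy 0.004 wz 0.001
to [537.0, 78.8, 186.0, 84.3, 12.0] x 0.0515 y 0.0000 z 0.2421  wx 0.000 wy 0.000 wz 0.000
to [520.0, 90.0, 340.0, 84.3, 12.0] x -0.0360 y 0.0236 z -0.3860  wx 0.000 wy 0.000 wz 0.000
```

Request:
{"fn": "send_rows", "kwargs": {"series": [{"x": -0.009,"y": 0,"z": -0.05,"wx": 0,"wy": 0,"wz": 0,"fingers": -1},{"x": -0.021,"y": 0,"z": -0.123,"wx": 0,"wy": 0,"wz": 0,"fingers": 0.45},{"x": -0.021,"y": 0,"z": -0.123,"wx": 0,"wy": 0,"wz": 0,"fingers": 0.45},{"x": -0.021,"y": 0,"z": -0.123,"wx": 0,"wy": 0,"wz": 0,"fingers": 0.45},{"x": -0.021,"y": 0,"z": -0.123,"wx": 0,"wy": 0,"wz": 0,"fingers": 0.45},{"x": -0.021,"y": 0,"z": -0.123,"wx": 0,"wy": 0,"wz": 0,"fingers": 0.45},{"x": -0.021,"y": 0,"z": -0.123,"wx": 0,"wy": 0,"wz": 0,"fingers": 0.45},{"x": -0.021,"y": 0,"z": -0.123,"wx": 0,"wy": 0,"wz": 0,"fingers": 0.45}]}}

```text
clock: 28.9
eef_pos: [536.6, 78.7, 283.2]
tool_rot: [0.104, 0.049, 0.993, -0.005]
force: [-0.2, 0.6, 0.1]
opening: 61.9
```

```bash
python3 plan2.py 537,78.8,186,84.3,12; python3 chk.py scene A,568,76,1,0
```

```text
t 28.9 pos [536.6  78.7 283.2] toolz [ 0.206 -0.021 -0.978] tooly [ 0.099  0.995 -0.   ] F [-0.2  0.6  0.1] open 61.9
to [537.0, 78.8, 186.0, 84.3, 12.0] x 0.0493 y 0.0004 z 0.2379  wx -0.000 wy -0.002 wz 0.002
scene A 526 [np.float64(569.3), np.float64(75.3), 'yaw', np.float64(-5.7), 'dz', np.float64(-0.6), 'med', np.float64(0.62)]
```

Request:
{"fn": "send_rows", "kwargs": {"series": [{"x": 0.016,"y": 0,"z": 0.08,"wx": 0,"wy": 0,"wz": 0,"fingers": 0.45},{"x": 0.032,"y": 0,"z": 0.16,"wx": 0,"wy": 0,"wz": 0,"fingers": 0.45},{"x": 0.043,"y": 0,"z": 0.21,"wx": 0,"wy": 0,"wz": 0,"fingers": 0.45},{"x": 0.049,"y": 0,"z": 0.238,"wx": 0,"wy": 0,"wz": 0,"fingers": 0.45},{"x": 0.049,"y": 0,"z": 0.238,"wx": 0,"wy": 0,"wz": 0,"fingers": 0.45},{"x": 0.049,"y": 0,"z": 0.238,"wx": 0,"wy": 0,"wz": 0,"fingers": -1},{"x": 0.049,"y": 0,"z": 0.238,"wx": 0,"wy": 0,"wz": 0,"fingers": -1},{"x": 0.049,"y": 0,"z": 0.238,"wx": 0,"wy": 0,"wz": 0,"fingers": -1}]}}

```text
clock: 29.75
eef_pos: [537.5, 78.7, 187.7]
tool_rot: [0.105, 0.049, 0.993, -0.005]
force: [-1.4, -1.7, 4.4]
opening: 45.7
```

Request:
{"fn": "send_rows", "kwargs": {"series": [{"x": 0,"y": 0,"z": 0,"wx": 0,"wy": 0,"wz": 0,"fingers": -1},{"x": 0,"y": 0,"z": 0,"wx": 0,"wy": 0,"wz": 0,"fingers": -1},{"x": -0.004,"y": 0,"z": -0.02,"wx": 0,"wy": 0,"wz": 0,"fingers": -1},{"x": -0.014,"y": 0,"z": -0.07,"wx": 0,"wy": 0,"wz": 0,"fingers": -1},{"x": -0.03,"y": 0,"z": -0.14,"wx": 0,"wy": 0,"wz": 0,"fingers": -1},{"x": -0.042,"y": 0,"z": -0.2,"wx": 0,"wy": 0,"wz": 0,"fingers": -1},{"x": -0.042,"y": 0,"z": -0.2,"wx": 0,"wy": 0,"wz": 0,"fingers": -1},{"x": -0.042,"y": 0,"z": -0.2,"wx": 0,"wy": 0,"wz": 0,"fingers": -1}]}}

```text
clock: 30.55
eef_pos: [536.9, 78.7, 268.1]
tool_rot: [0.104, 0.049, 0.993, -0.005]
force: [0.0, -0.6, -3.5]
opening: 45.3
```

```bash
python3 plan2.py 490,200,400,80,4 494.5,295.8,330,79,0 494.5,295.8,225,79,0
python3 - <<'E'
from h import *
c=capture("wrist"); cv2.imwrite("pics/w7.png",c["frame"])
E
```

```text
t 30.55 pos [536.9  78.7 268.1] toolz [ 0.207 -0.021 -0.978] tooly [ 0.098  0.995 -0.   ] F [ 0.  -0.6 -3.5] open 45.3
to [490.0, 200.0, 400.0, 80.0, 4.0] x 0.0747 y 0.2902 z -0.3531  wx 0.020 wy 0.267 wz 0.144
to [494.5, 295.8, 330.0, 79.0, 0.0] x 0.0426 y 0.2378 z 0.1724  wx 0.001 wy 0.133 wz 0.033
to [494.5, 295.8, 225.0, 79.0, 0.0] x 0.0000 y 0.0000 z 0.2625  wx 0.000 wy 0.000 wz 0.000
```

View pics/w7.png

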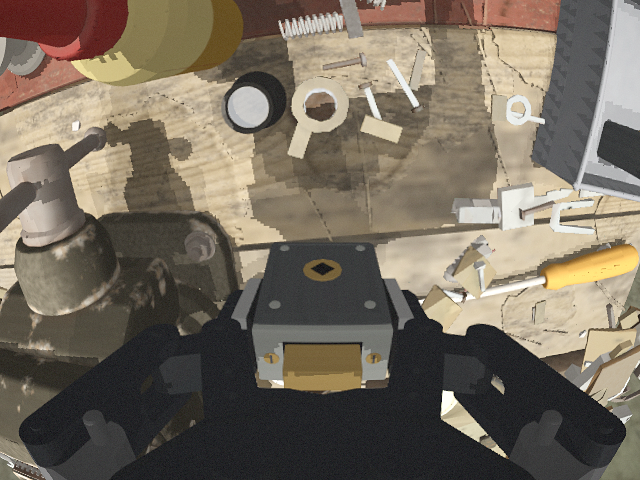

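The latch hangs vertical in the tilted gripper, with its case at (322,300). I therefore keep the 12° tilt when placing it.

```bash
python3 plan2.py 480,190,390,80,12 463.9,301.8,350,79,12 463.9,301.8,220,79,12
```

```text
t 30.6 pos [536.7  78.7 267.1] toolz [ 0.205 -0.021 -0.978] tooly [ 0.099  0.995 -0.   ] F [ 0.5  0.3 -3.7] open 45.2
to [480.0, 190.0, 390.0, 80.0, 12.0] x 0.1014 y 0.2629 z -0.3355  wx 0.029 wy -0.003 wz 0.142
to [463.9, 301.8, 350.0, 79.0, 12.0] x 0.1070 y 0.2683 z 0.0795  wx 0.007 wy 0.000 wz 0.033
to [463.9, 301.8, 220.0, 79.0, 12.0] x 0.0676 y 0.0000 z 0.3179  wx 0.000 wy 0.000 wz 0.000
```

Request:
{"fn": "send_rows", "kwargs": {"series": [{"x": 0.02,"y": 0.03,"z": -0.1,"wx": 0,"wy": 0,"wz": 0,"fingers": -1},{"x": 0.05,"y": 0.1,"z": -0.2,"wx": 0.029,"wy": 0,"wz": 0.142,"fingers": -1},{"x": 0.1,"y": 0.263,"z": -0.335,"wx": 0.029,"wy": 0,"wz": 0.142,"fingers": -1},{"x": 0.1,"y": 0.263,"z": -0.335,"wx": 0.029,"wy": 0,"wz": 0.142,"fingers": -1},{"x": 0.1,"y": 0.263,"z": -0.335,"wx": 0.029,"wy": 0,"wz": 0.142,"fingers": -1},{"x": 0.1,"y": 0.263,"z": -0.335,"wx": 0.029,"wy": 0,"wz": 0.142,"fingers": -1},{"x": 0.1,"y": 0.263,"z": -0.335,"wx": 0.029,"wy": 0,"wz": 0.142,"fingers": -1},{"x": 0.1,"y": 0.263,"z": -0.335,"wx": 0.029,"wy": 0,"wz": 0.142,"fingers": -1}]}}

```text
clock: 31.4
eef_pos: [481.1, 189.2, 389.4]
tool_rot: [0.103, 0.087, 0.991, -0.009]
force: [0.1, 0.7, -2.8]
opening: 45.7
```

Request:
{"fn": "send_rows", "kwargs": {"series": [{"x": 0.107,"y": 0.268,"z": 0.0795,"wx": 0,"wy": 0,"wz": 0.033,"fingers": -1},{"x": 0.107,"y": 0.268,"z": 0.0795,"wx": 0,"wy": 0,"wz": 0.033,"fingers": -1},{"x": 0.107,"y": 0.268,"z": 0.0795,"wx": 0,"wy": 0,"wz": 0.033,"fingers": -1},{"x": 0.107,"y": 0.268,"z": 0.0795,"wx": 0,"wy": 0,"wz": 0.033,"fingers": -1},{"x": 0.107,"y": 0.268,"z": 0.0795,"wx": 0,"wy": 0,"wz": 0.033,"fingers": -1},{"x": 0.107,"y": 0.268,"z": 0.0795,"wx": 0,"wy": 0,"wz": 0.033,"fingers": -1},{"x": 0.107,"y": 0.268,"z": 0.0795,"wx": 0,"wy": 0,"wz": 0.033,"fingers": -1},{"x": 0.107,"y": 0.268,"z": 0.0795,"wx": 0,"wy": 0,"wz": 0.033,"fingers": -1}]}}

```text
clock: 32.2
eef_pos: [464.9, 301.0, 351.3]
tool_rot: [0.104, 0.096, 0.99, -0.008]
force: [0.4, -0.3, -2.7]
opening: 45.6
```

```bash
python3 plan2.py 463.9,301.8,220,79,12
```

```text
t 32.2 pos [464.9 301.  351.3] toolz [ 0.205 -0.036 -0.978] tooly [0.191 0.982 0.004] F [ 0.4 -0.3 -2.7] open 45.6
to [463.9, 301.8, 220.0, 79.0, 12.0] x 0.0712 y 0.0001 z 0.3206  wx 0.008 wy 0.000 wz -0.003
```

Request:
{"fn": "send_rows", "kwargs": {"series": [{"x": 0.018,"y": 0,"z": 0.08,"wx": 0.008,"wy": 0,"wz": 0,"fingers": -1},{"x": 0.036,"y": 0,"z": 0.16,"wx": 0.008,"wy": 0,"wz": 0,"fingers": -1},{"x": 0.053,"y": 0,"z": 0.24,"wx": 0.008,"wy": 0,"wz": 0,"fingers": -1},{"x": 0.064,"y": 0,"z": 0.29,"wx": 0.008,"wy": 0,"wz": 0,"fingers": -1},{"x": 0.069,"y": 0,"z": 0.31,"wx": 0.008,"wy": 0,"wz": 0,"fingers": -1},{"x": 0.071,"y": 0,"z": 0.32,"wx": 0.008,"wy": 0,"wz": 0,"fingers": -1},{"x": 0.071,"y": 0,"z": 0.32,"wx": 0.008,"wy": 0,"wz": 0,"fingers": -1},{"x": 0.071,"y": 0,"z": 0.32,"wx": 0.008,"wy": 0,"wz": 0,"fingers": -1}]}}

```text
clock: 33.0
eef_pos: [463.9, 302.6, 221.2]
tool_rot: [0.105, 0.096, 0.99, -0.01]
force: [-0.3, 0.7, -4.1]
opening: 45.3
```

```bash
python3 plan2.py 463.9,301.8,206.8,79,12
```

```text
t 33.0 pos [463.9 302.6 221.2] toolz [ 0.205 -0.039 -0.978] tooly [0.191 0.982 0.001] F [-0.3  0.7 -4.1] open 45.3
to [463.9, 301.8, 206.8, 79.0, 12.0] x 0.0072 y -0.0019 z 0.0353  wx 0.002 wy 0.002 wz -0.001
```

Request:
{"fn": "send_rows", "kwargs": {"series": [{"x": 0.003,"y": 0,"z": 0.014,"wx": 0,"wy": 0,"wz": 0,"fingers": -1},{"x": 0.005,"y": 0,"z": 0.022,"wx": 0,"wy": 0,"wz": 0,"fingers": -1},{"x": 0.006,"y": 0,"z": 0.028,"wx": 0,"wy": 0,"wz": 0,"fingers": -1},{"x": 0.0065,"y": 0,"z": 0.031,"wx": 0,"wy": 0,"wz": 0,"fingers": -1},{"x": 0.007,"y": 0,"z": 0.034,"wx": 0,"wy": 0,"wz": 0,"fingers": -1},{"x": 0.0072,"y": 0,"z": 0.0355,"wx": 0,"wy": 0,"wz": 0,"fingers": -1},{"x": 0.0072,"y": 0,"z": 0.0355,"wx": 0,"wy": 0,"wz": 0,"fingers": -1},{"x": 0.0072,"y": 0,"z": 0.0355,"wx": 0,"wy": 0,"wz": 0,"fingers": -1}]}}

```text
clock: 33.8
eef_pos: [464.1, 302.7, 207.7]
tool_rot: [0.105, 0.096, 0.99, -0.01]
force: [-10.1, -5.3, 22.3]
opening: 45.3
```

Request:
{"fn": "send_rows", "kwargs": {"series": [{"x": 0,"y": 0,"z": -0.0015,"wx": 0,"wy": 0,"wz": 0,"fingers": -1},{"x": 0,"y": 0,"z": -0.0015,"wx": 0,"wy": 0,"wz": 0,"fingers": -1},{"x": 0,"y": 0,"z": -0.0015,"wx": 0,"wy": 0,"wz": 0,"fingers": 0.4},{"x": 0,"y": 0,"z": -0.0015,"wx": 0,"wy": 0,"wz": 0,"fingers": 0.4},{"x": 0,"y": 0,"z": -0.0015,"wx": 0,"wy": 0,"wz": 0,"fingers": 0.4},{"x": 0,"y": 0,"z": -0.0015,"wx": 0,"wy": 0,"wz": 0,"fingers": 0.4},{"x": 0,"y": 0,"z": -0.0015,"wx": 0,"wy": 0,"wz": 0,"fingers": 0.4},{"x": 0,"y": 0,"z": -0.0015,"wx": 0,"wy": 0,"wz": 0,"fingers": 0.4}]}}

```text
clock: 34.6
eef_pos: [463.6, 302.4, 205.9]
tool_rot: [0.104, 0.095, 0.99, -0.01]
force: [-0.8, 0.1, -0.1]
opening: 60.0
```

Request:
{"fn": "send_rows", "kwargs": {"series": [{"x": -0.006,"y": 0,"z": -0.03,"wx": 0,"wy": 0,"wz": 0,"fingers": 0.4},{"x": -0.015,"y": 0,"z": -0.07,"wx": 0,"wy": 0,"wz": 0,"fingers": 0.4},{"x": -0.028,"y": 0,"z": -0.13,"wx": 0,"wy": 0,"wz": 0,"fingers": 0.4},{"x": -0.047,"y": 0,"z": -0.22,"wx": 0,"wy": 0,"wz": 0,"fingers": 0.4},{"x": -0.068,"y": 0,"z": -0.32,"wx": 0,"wy": 0,"wz": 0,"fingers": 0.4},{"x": -0.09,"y": 0,"z": -0.42,"wx": 0,"wy": 0,"wz": 0,"fingers": 0.4},{"x": -0.09,"y": 0,"z": -0.42,"wx": 0,"wy": 0,"wz": 0,"fingers": 0.4},{"x": -0.09,"y": 0,"z": -0.42,"wx": 0,"wy": 0,"wz": 0,"fingers": 0.4}]}}

```text
clock: 35.4
eef_pos: [463.8, 302.3, 380.1]
tool_rot: [0.105, 0.096, 0.99, -0.009]
force: [-1.5, 0.1, -1.3]
opening: 59.7
```

```bash
python3 plan2.py; python3 - <<'E'
from h import *
a=capture("scene"); b=capture("side"); w=capture("wrist")
f=a["frame"]
I=np.vstack([np.hstack([cv2.resize(f[355:465,160:270],(400,400),interpolation=cv2.INTER_CUBIC),cv2.resize(f[225:305,390:480],(400,400),interpolation=cv2.INTER_CUBIC)])])
J=np.hstack([f[240:400,220:420],b["frame"][215:375,300:420],np.zeros((160,480,3),np.uint8)])
cv2.imwrite("pics/end.png",np.vstack([I,J]))
for n in ("door_knob","glue_bottle","loupe","oiler"):
  for cam,c in (("scene",a),("side",b)):
    print(n,cam,[(cam2w(c,d["xyz"]).round().tolist(),round(d["p"],2)) for d in recognise(n,cam)][:1])
E
```

```text
t 35.4 pos [463.8 302.3 380.1] toolz [ 0.206 -0.038 -0.978] tooly [0.191 0.982 0.002] F [-1.5  0.1 -1.3] open 59.7
door_knob scene []
door_knob side [([421.0, -113.0, 44.0], 0.78)]
glue_bottle scene [([437.0, 34.0, 58.0], 0.68)]
glue_bottle side []
loupe scene [([498.0, 46.0, 24.0], 0.52)]
loupe side [([483.0, 316.0, 65.0], 0.73)]
oiler scene [([372.0, -15.0, 29.0], 0.78)]
oiler side [([373.0, -15.0, 27.0], 0.61)]
```

View pics/end.png

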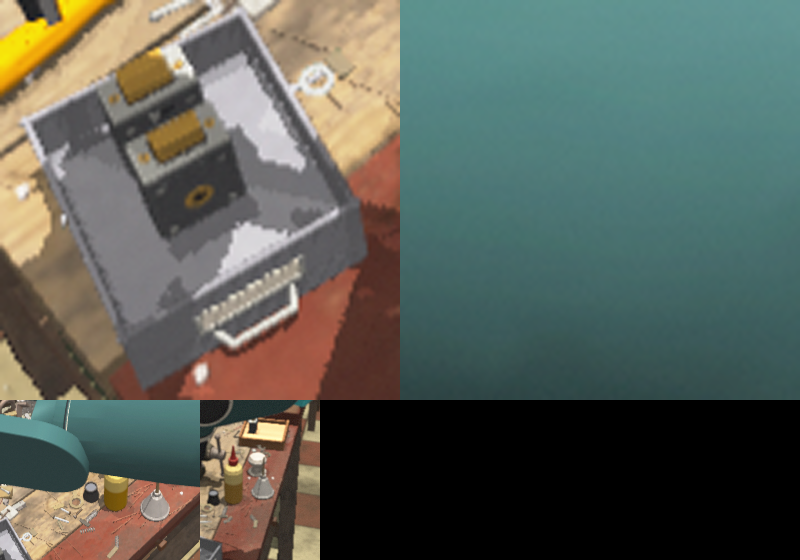

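Both tall latches stand upright in the drawer, bolts up, at crop (160,90) and (185,150). In the side crop the short latch stands in the tray at (252,425). I'll check its height numerically before handing in.

```bash
python3 - <<'E'
from h import *
from fit import fit,latch
W=cloud(capture("side")).reshape(-1,3); W=W[np.isfinite(W).all(1)]
m=(abs(W[:,0]-473)<40)&(abs(W[:,1]+311)<40)&(W[:,2]>45)&(W[:,2]<110)
P=W[m]; print(m.sum(),np.percentile(P,[2,50,98],axis=0).round())
t=P[(P[:,2]<68)]; print(cv2.minAreaRect(t[:,:2].astype(np.float32)))
print(fit(W-[0,0,20],473,-311,lambda p:latch(p,0),30,25,75,(-20,0,20,80)))
E
```

```text
66 [[ 456. -319.   45.]
 [ 466. -296.   59.]
 [ 478. -287.   68.]]
((463.1170959472656, -298.8927307128906), (37.63224411010742, 23.15752410888672), 45.36076736450195)
(66, [np.float64(468.9), np.float64(-310.7), 'yaw', np.float64(-4.7), 'dz', np.float64(1.7), 'med', np.float64(1.47)])
```

```bash
python3 plan2.py 330,450,400,79,12
```

```text
t 36.0 pos [463.9 302.4 377.7] toolz [ 0.204 -0.04  -0.978] tooly [ 0.191  0.982 -0.   ] F [0.5 0.6 0. ] open 59.9
to [330.0, 450.0, 400.0, 79.0, 12.0] x 0.3789 y 0.2982 z -0.1375  wx -0.001 wy -0.001 wz -0.000
```

Request:
{"fn": "send_rows", "kwargs": {"series": [{"x": 0.38,"y": 0.3,"z": -0.14,"wx": 0,"wy": 0,"wz": 0,"fingers": 0.4},{"x": 0.38,"y": 0.3,"z": -0.14,"wx": 0,"wy": 0,"wz": 0,"fingers": 0.4},{"x": 0.38,"y": 0.3,"z": -0.14,"wx": 0,"wy": 0,"wz": 0,"fingers": 0.4},{"x": 0.38,"y": 0.3,"z": -0.14,"wx": 0,"wy": 0,"wz": 0,"fingers": 0.4},{"x": 0.38,"y": 0.3,"z": -0.14,"wx": 0,"wy": 0,"wz": 0,"fingers": 0.4},{"x": 0.38,"y": 0.3,"z": -0.14,"wx": 0,"wy": 0,"wz": 0,"fingers": 0.4},{"x": 0.38,"y": 0.3,"z": -0.14,"wx": 0,"wy": 0,"wz": 0,"fingers": 0.4},{"x": 0.38,"y": 0.3,"z": -0.14,"wx": 0,"wy": 0,"wz": 0,"fingers": 0.4}]}}

```text
clock: 36.8
eef_pos: [330.3, 450.0, 400.8]
tool_rot: [0.104, 0.096, 0.99, -0.01]
force: [0.3, -1.3, 0.3]
opening: 59.9
```

```bash
python3 - <<'E'
from h import *
from fit import fit,latch
c=capture("scene"); b=capture("side")
I=np.hstack([cv2.resize(c["frame"][220:320,380:480],(390,390),interpolation=cv2.INTER_CUBIC),cv2.resize(b["frame"][205:315,315:425],(390,390),interpolation=cv2.INTER_CUBIC)])
cv2.imwrite("pics/tray.png",I)
for k in (c,b):
    W=cloud(k).reshape(-1,3); W=W[np.isfinite(W).all(1)]
    print(fit(W-[0,0,20],473,-311,lambda p:latch(p,0),36,20,75,(-20,0,20,80)))
for n in ("door_knob","glue_bottle","loupe","oiler"):
    print(n,[(cam2w(c,d["xyz"]).round().tolist(),round(d["p"],2)) for d in recognise(n,"scene")][:2])
E
```

```text
(158, [np.float64(472.3), np.float64(-312.4), 'yaw', np.float64(2.8), 'dz', np.float64(-0.0), 'med', np.float64(0.71)])
(0, [np.float64(473.0), np.float64(-311.0), 'yaw', np.float64(-20.0), 'dz', np.float64(0.0), 'med', np.float64(nan)])
door_knob []
glue_bottle [([490.0, 297.0, 91.0], 0.55)]
loupe []
oiler []
  return _methods._mean(a, axis=axis, dtype=dtype,
  ret = ret.dtype.type(ret / rcount)
```

View pics/tray.png

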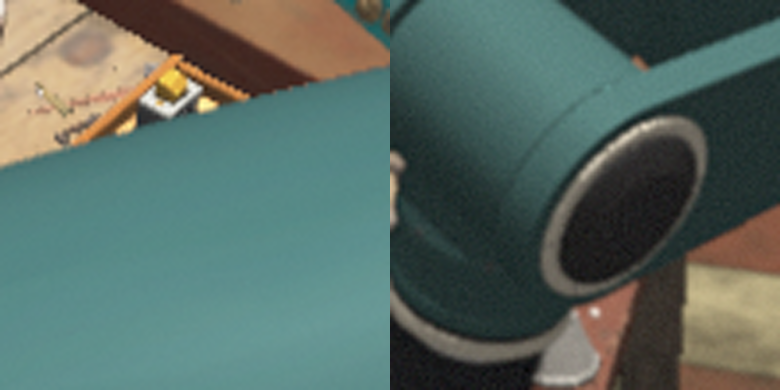

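The short latch stands upright in the tray, bolt up at crop (172,85). The fit puts it at (472,-312) with yaw 2.8° and no height error. Handing in.

```bash
python3 -c "
from cell import *
print(job_done())"
```

```text
the job is handed in; nothing more can be done
None
```

All three latches are sorted and standing upright with their bolts up, and I handed the job in at about 37 s of the 72 s allowed.

| Latch | Bolt force | Verdict | Placed in |
|---|---|---|---|
| Short latch | about 3 N at 7 mm of push | weak | wooden tray |
| Tall latch that stood near (508, -175) | about 14 N at 5.5 mm | strong | steel drawer |
| Tall latch that stood near (568, 76) | about 13.5 N at 6 mm | strong | steel drawer |

**Latches:** The last pictures show two latches upright in the drawer and the short one upright in the tray. A depth fit puts the short latch level on the tray floor, and one tall latch was fitted upright in its drawer slot. The other tall latch was checked by picture only. Some depth fits disagreed while the bin walls mixed into the points or the arm blocked the side camera.

**Bystanders:** After the last placing, the door knob, the oil can and the loupe read at most about 3 mm from where they started. The loupe was read by the scene camera only; the side camera's reading of it was false, on a latch in the drawer. The bottle was partly hidden by the arm, so it read about 10 mm off sideways. It looked upright in the picture, and nothing was commanded near it. After I moved the arm aside it hid all four, so I have no later reading.

**Forces:** The highest force I read was about 22 N, when setting a tall latch on the drawer floor.

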